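# Pack the lift-out tray of the field-service case

### The arm

A 7-joint arm with a two-finger parallel gripper is mounted at the origin on a cart in front of the work surface, level with it; the furniture and walls round the work are solid. World frame = base frame: x ahead of the robot, y to its left, z up, the work surface at z = 0. Lengths are in m, angles in rad, forces in N, time in s.
With the tool pointing down it reaches from about 0.425 to 0.875 m from the base axis. Payload 4.7 kg.
Tool frame: the origin (TCP) lies at the very end of the fingers, on their centre line; the grasp point (between the pads) lies behind it (ctrl.tcp_to_grasp is the z of the grasp point in the tool frame, in m); z points along the fingers, y is the line along which they close (so a half turn about z gives the same grasp; the last joint's range is limited). The gripper opens to 87 mm and grips with 3 to 60 N. Pads are 19 mm wide; open, the fingers measure 117 mm over their backs; the gripper's body (75 mm by 190 mm) begins 51 mm behind the grasp point.
Start: joints at [1.208, 0.321, -0.07, 1.45, 0.023, 1.371, -0.057], TCP at [0.239, -0.604, 0.223] pointing down, gripper open.
Joint ranges: [-2.86, 2.86], [-0.3, 2.09], [-1.38, 1.24], [0.06, 2.45], [-1.56, 4.7], [0.09, 2.05], [-2.69, 2.69]. Speed limits (rad/s): [2.57, 2.57, 3.14, 3.14, 3.14, 3.14, 3.14].

### API

Orientations are given as a rotation vector (axis times angle).
In Python, from bench import ctrl gives the robot as it stands.
- The arm moves only by the tool step_arm, never from a script. Its argument "targets" is a list of rows, each a list of 7 numbers: the shift along the world's x, y, z in cm, then the turn, a rotation vector about the world's x, y, z in degrees, then the opening, from 0 (shut) to 1 (fully open). A call has exactly 5 rows; each row shifts and turns the commanded pose from where the row before left it; what a row does not reach is not made up. A row lasts 1/12 s, in which the tool goes at most 41.7 mm and 7.16 degrees, less where a joint would pass 70% of its speed; a pose out of reach is approached as far as the arm can. A call with a gripper value outside its range is refused whole. The fingers move at their own pace and stop on an object; "force" is the grip in N (left out, the last holds). Time passes only in rows, so rows that do not move let the fingers close, or fill a call up. It gives the time, the measured TCP pose, the force, the opening and the grip force at its end, in the units of the state.
- ctrl.get_state(): the state, without advancing time (a new reading comes with each control period).
- ctrl.get_image(name): name is "scene" or "top"; returns (picture, depth): 384x512x3 uint8, red, green, blue; 384x512 float32, m along the optical axis (not along the pixel's ray), 0 where there is no reading.
- ctrl.camera_params(name): a dict with "intrinsics" (3x3 intrinsics, pixels), "rvec" (rotation vector, rad) and "tvec" (3), from world to camera coordinates, as OpenCV has them. Camera axes: x right, y down, z forward; pixel columns grow to the right and rows downward; lengths in m; the calibration is good to about 2 mm. A picture is of the moment at which its call begins. camera_params takes no time and is no camera call.
- ctrl.close_job(): hands the job in; it is judged then, once.
The state is a dict: "time": time; "joint_positions": joint angles; "qd": joint speeds; "joint_torque": joint torques, N m; "position": TCP position; "tool_rot": TCP orientation; "ft_force": force on the tool from outside, world axes, zero at the start; "torque": the same for the moment, N m; "grip_width": opening from 0.0 (shut) to 1.0 (fully open); "grip_force": force on a finger pad.
Only numpy, scipy, OpenCV 4.12 (cv2) and the standard library are available. Lean on these libraries where they do the work, as an engineer would, in place of code of your own. Each camera call takes 0.05 s, during which the arm holds its last target. There are 200 camera calls.

### The job

Pack the blue service tray for a field repair: put the flux bottle, the solder spool, the green filler cap and the wrapped meter packet each upright and fully down into the insert whose pocket is made for it (the packet standing on its long edge in the slot). Never tip the flux bottle over, for its nozzle is open, and leave the small clear beaker to the right of the tray standing where it is.

Things in the scene. Friction and masses are not known exactly. Their poses are not given: they have to be found in the camera images.
- flux_bottle: White plastic flux bottle with a red band and a thin red nozzle, standing upright in front of the robot (another one stands out of reach at the far right end of the bench): body 41 mm across and 76 mm high, 112 mm high with the nozzle; about 60 g. Origin: centre of its underside, z along its axis.
- solder_spool: Light grey spool of solder wire near the tray, standing on one flange (another stands out of reach at the far right): flanges 55 mm across, 38 mm high, a short wire end sticks out near the top; about 220 g. Origin on its underside, z up; the spool's axis runs 7 mm from the origin towards the body's own -x.
- filler_cap: Small green moulded filler cap, cup-shaped, mouth up: 36 mm across at the top rim, narrower at the foot, 29 mm high; about 28 g. Origin: centre of its underside, z along its axis.
- meter_packet: Boxed meter wrapped in white foam film, standing on its long edge: 124 mm long (its x), 29 mm thick (its y; loose film makes it look thicker), 71 mm high; about 165 g. Origin: centre of its underside, z up.
- bottle_nest: Tray insert for the flux bottle: middle-sized round well, 53 mm across and 22 mm deep, in the middle; yellow floor 8 mm above the underside. All inserts are black blocks 150 mm (their x, across the tray) by 77 mm (their y, along the tray), 30 mm high, side by side in any order in a blue tray (rim 36 mm above the table). Fixed. Origin: centre of its underside, 4 mm above the table; z up. 
- spool_nest: Tray insert for the solder spool: the largest round well, 67 mm across and 16 mm deep, in the middle; yellow floor 14 mm above the underside. Same black 150 x 77 x 30 mm block as bottle_nest. Fixed. Origin: centre of its underside, 4 mm above the table; z up. 
- cap_nest: Tray insert for the filler cap: the smallest round well, 46 mm across and 11 mm deep, in the middle; yellow floor 19 mm above the underside. Same black 150 x 77 x 30 mm block. Fixed. Origin: centre of its underside, 4 mm above the table; z up. 
- packet_nest: Tray insert for the packet: a slot 136 mm long (its x) by 42 mm wide (its y), 22 mm deep, in the middle; yellow floor 8 mm above the underside. Same black 150 x 77 x 30 mm block. Fixed. Origin: centre of its underside, 4 mm above the table; z up. The packet fits either way round.
- glass_beaker: Small clear plastic beaker without a handle, 81 x 89 mm and 102 mm high, standing far right of the tray, in front of the bigger jugs; not part of the kit, to be left alone. Origin: centre of its underside, z up.
Things that resemble listed ones, but are neither listed nor needed, are in the scene too. Several things look just like the filler_cap: the one meant starts nearest to the robot's base. What is shaped like the bottle_nest but pink is not meant.

How it is judged:
By the outcome, as a careful person would: the job done as asked, in the order asked, and still so for the second after the job is handed in, with the robot touching nothing.
It also fails if it takes over 106 s, if anything falls off the work surface, if the arm or the gripper's body presses on something with over 40 N, if the wrist force passes 120 N, or if a joint passes its speed limit or range.

## Working session

There is one attempt and no reset: what is moved stays moved. The work goes in short steps, Python scripts to look and compute and a tool call to move; the robot and the scene stay as the last step left them, time stands still between calls to the robot, and variables do not carry over. Pictures are saved under pics/ and viewed, at most 14 in all, crops included, and the job is handed in when it is done.

Besides the shell and the picture viewer there is one more tool, called after "Call:" in YAML: its name, and indented under it one key for each argument. step_arm: Moves the arm, as the interface text tells. Its arguments: {"type":"object","properties":{"targets":{"type":"array"},"force":{"type":"number"}},"required":["targets"]}

```bash
ls; mkdir -p pics; cat > h.py <<'E'
import numpy as np, cv2
from bench import ctrl
def grab(name):
    im,d=ctrl.get_image(name); np.savez('last_%s.npz'%name,im=im,d=d); return im,d
def load(name):
    z=np.load('last_%s.npz'%name); return z['im'],z['d']
def cloud(name,d):
    p=ctrl.camera_params(name); K=np.array(p['intrinsics']); R=cv2.Rodrigues(np.array(p['rvec'],float))[0]; t=np.array(p['tvec'],float).ravel()
    v,u=np.mgrid[:d.shape[0],:d.shape[1]]
    c=np.stack([(u-K[0,2])/K[0,0]*d,(v-K[1,2])/K[1,1]*d,d],-1)
    w=(c-t)@R; w[d==0]=np.nan; return w
def save(im,fn,roi=None,s=1.5):
    if roi: u0,v0,u1,v1=roi; im=im[v0:v1,u0:u1]
    im=cv2.resize(im,None,fx=s,fy=s,interpolation=cv2.INTER_CUBIC); cv2.imwrite('pics/'+fn,im[...,::-1])
E
python3 - <<'E'
from h import *
for n in('scene','top'):
    im,d=grab(n); save(im,n+'0.png')
    p=ctrl.camera_params(n);R=cv2.Rodrigues(np.array(p['rvec'],float))[0];print(n,-R.T@np.array(p['tvec']).ravel(),R[2])
print(ctrl.get_state(),ctrl.tcp_to_grasp)
E
```

```text
pics
scene [0.26393051 0.40733645 0.6756299 ] [ 0.33587712 -0.64937426 -0.68227533]
top [ 0.39517324 -0.19514197  0.9597803 ] [ 0.17380014 -0.00419012 -0.98477203]
{'time': 0.1, 'joint_positions': array([ 1.20808849,  0.3217684 , -0.07008984,  1.45158614,  0.02260756,
        1.37079234, -0.0568695 ]), 'qd': array([ 0.00109159, -0.00198205, -0.00127575, -0.00397628,  0.00103823,
       -0.00130563, -0.00019629]), 'joint_torque': array([ 1.01475653e-04, -4.92572021e+01, -4.05946244e-01, -3.13399494e+01,
       -6.44566328e-02,  3.94958979e-02,  6.88272530e-05]), 'position': array([ 0.23893766, -0.60394248,  0.22154161]), 'tool_rot': array([-3.08429694e+00, -5.88172783e-01,  6.73232982e-04]), 'ft_force': array([ 0.29893963, -0.12912939, -0.16989458]), 'torque': array([0.07687423, 0.02401934, 0.02685984]), 'grip_force': 0.0, 'grip_width': 1.003049789928858} -0.0187
```

View pics/scene0.png

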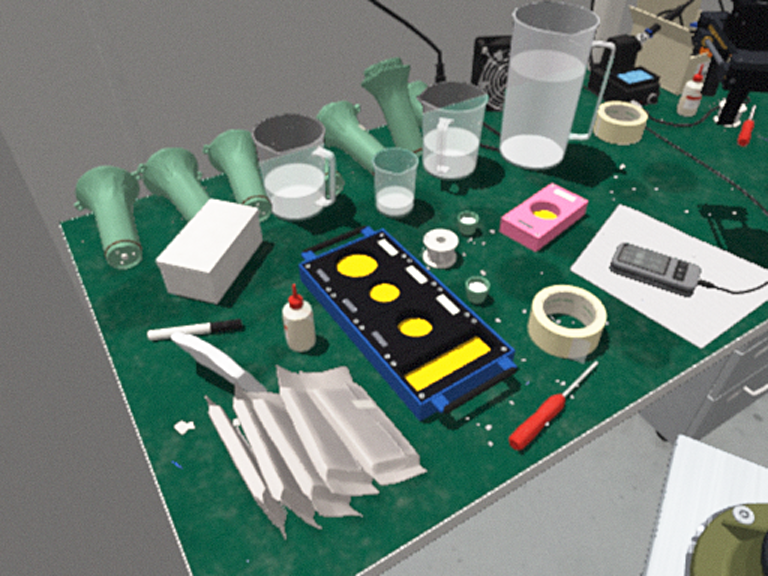

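View pics/top0.png

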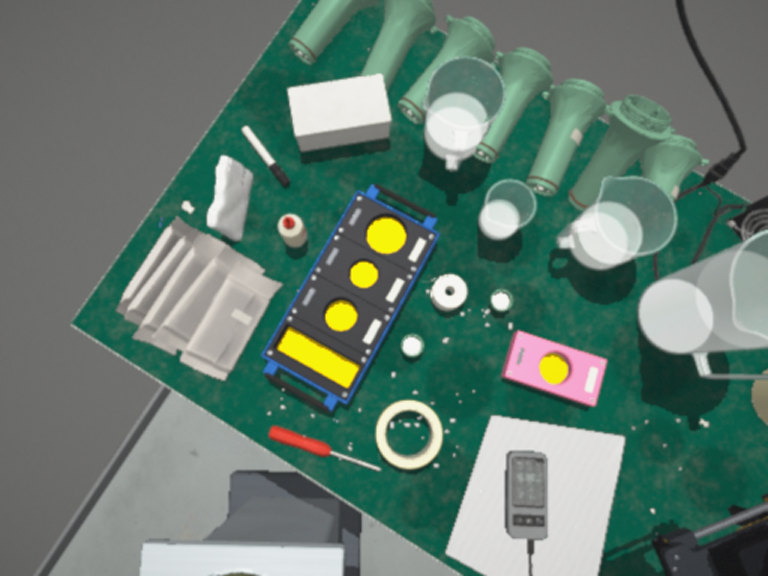

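The top view (pixels in the 1.5x picture) shows the tray with its wells: large at (386,235), small at (364,274), middle at (341,315), and the slot at (318,357). The bottle is at (292,230), the spool at (449,292), the caps at (412,346) and (501,301), and the standing white packet at (230,198). Next I'll measure these.

```bash
python3 - <<'E'
from h import *
im,d=load('top'); w=cloud('top',d)
hsv=cv2.cvtColor(im,cv2.COLOR_RGB2HSV)
# yellow floors
m=cv2.inRange(hsv,(22,150,120),(35,255,255))
n,l,s,c=cv2.connectedComponentsWithStats(m)
for i in range(1,n):
    if s[i,4]>80:
        P=w[l==i]; P=P[~np.isnan(P[:,0])]; r=cv2.minAreaRect((P[:,:2]*1000).astype(np.float32)); print('yellow',c[i]*1.5,s[i,4],np.nanmedian(P,0).round(4),r)
def blob(name,u0,v0,u1,v1,zmin,zmax,im=im,w=w):
    u0,v0,u1,v1=[int(x/1.5) for x in(u0,v0,u1,v1)]
    P=w[v0:v1,u0:u1].reshape(-1,3); P=P[(P[:,2]>zmin)&(P[:,2]<zmax)]
    r=cv2.minAreaRect((P[:,:2]*1000).astype(np.float32)); print(name,len(P),'mean',P.mean(0).round(4),'zmax',P[:,2].max().round(3),'rect',np.round(r[0],1),np.round(r[1],1),round(r[2],1))
blob('bottle body',270,205,315,255,.045,.085)
blob('nozzle',270,205,315,255,.095,.13)
blob('spool',425,265,475,320,.028,.05)
blob('capA',395,330,430,363,.02,.04)
blob('capB',485,285,518,318,.02,.04)
blob('packet',200,150,258,246,.05,.1)
blob('packetlow',200,150,258,246,.02,.1)
blob('table',330,430,360,440,-.1,.1)
imS,dS=load('scene'); wS=cloud('scene',dS)
for nme,b in dict(packet=(165,325,270,395)).items(): blob('S '+nme,*b,.05,.1,w=wS); blob('S '+nme,*b,.02,.1,w=wS)
blob('S nozzle',280,280,312,355,.095,.13,w=wS)
blob('S bottle',280,280,320,355,.045,.085,w=wS)
blob('S spool',415,225,465,272,.03,.05,w=wS)
blob('S capA',460,272,495,308,.02,.04,w=wS)
save(im,'c1.png',(110,80,360,260),3.2)
E
```

```text
yellow [385.53210117 234.86381323] 514 [ 0.6558 -0.2151  0.0175] ((654.443359375, -214.678466796875), (65.54409790039062, 65.8884506225586), 0.325092613697052)
yellow [363.12637363 273.88461538] 273 [ 0.5859 -0.1789  0.0227] ((585.6201782226562, -178.79026794433594), (45.92545700073242, 45.265777587890625), 1.9452474117279053)
yellow [340.49566474 315.55491329] 346 [ 0.5168 -0.1429  0.0117] ((516.00341796875, -142.85304260253906), (52.735477447509766, 52.05784606933594), 45.894630432128906)
yellow [317.75646329 357.25129266] 967 [ 0.4462 -0.1082  0.0117] ((446.6627197265625, -107.771728515625), (137.98458862304688, 42.67482376098633), 62.539329528808594)
yellow [552.76868327 368.04448399] 281 [ 0.439  -0.4973  0.0077] ((438.35308837890625, -497.3188781738281), (43.28657150268555, 47.32546615600586), 88.53485870361328)
bottle body 204 mean [ 0.6511 -0.0601  0.066 ] zmax 0.085 rect [655.2 -58. ] [38.7 38.5] 73.9
nozzle 6 mean [ 0.6549 -0.0582  0.1044] zmax 0.114 rect [654.9 -58.3] [1.2 4.5] 16.4
spool 359 mean [ 0.5608 -0.3203  0.0366] zmax 0.041 rect [ 562.8 -319.2] [60.  53.8] 29.0
c
[... 282 characters left out ...]
0.6987 0.0526 0.0527] zmax 0.076 rect [694.1  55.3] [ 41.8 154.6] 80.0
table 140 mean [ 0.3242 -0.1552 -0.001 ] zmax 0.003 rect [ 324.1 -155.1] [14.7 46.8] 1.3
S packet 593 mean [0.6991 0.0656 0.0685] zmax 0.084 rect [697.2  63.5] [ 37.4 146.7] 75.1
S packet 774 mean [0.694  0.064  0.0609] zmax 0.084 rect [695.8  58.4] [ 48.  146.7] 75.1
S nozzle 19 mean [ 0.6553 -0.0553  0.1039] zmax 0.112 rect [655.4 -55.2] [4.4 4.6] 30.9
S bottle 328 mean [ 0.6491 -0.0487  0.0638] zmax 0.085 rect [653.9 -54.1] [39.6 36.4] 34.0
S spool 309 mean [ 0.5603 -0.3076  0.0361] zmax 0.04 rect [ 556.4 -293.8] [ 55.3 107.1] 9.1
S capA 130 mean [ 0.4701 -0.2517  0.026 ] zmax 0.037 rect [ 466.8 -241.1] [34.5 77.1] 9.1
```

View pics/c1.png

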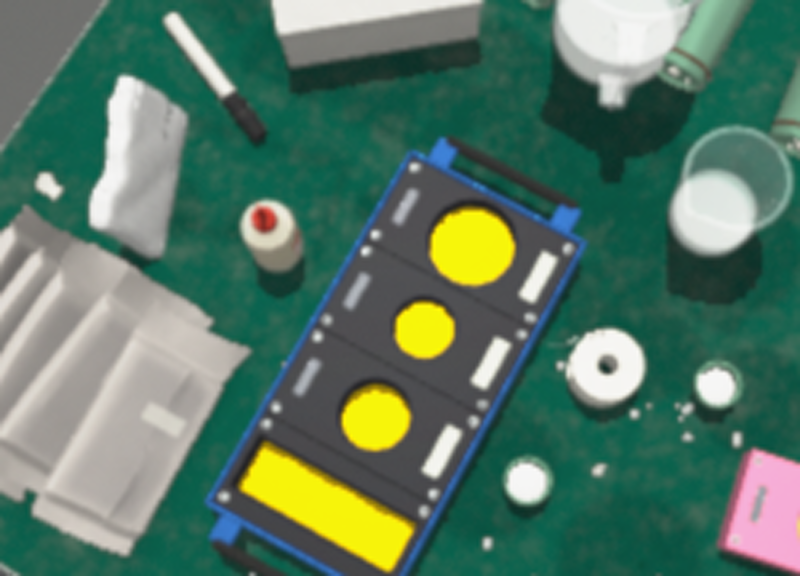

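Filler cap candidates (top view, 1.5x pixels):
- **Cap A (412,346):** 0.54 m from the base.
- **Cap B (501,301):** 0.68 m from the base.

Cap A is nearest, so it is the one meant. One enlarged composite should confirm it, along with the spool's wire and the packet's yaw.

```bash
python3 - <<'E'
from h import *
im,d=load('top'); w=cloud('top',d); imS,dS=load('scene'); wS=cloud('scene',dS)
def crop(i,u,v,hw,hh,s): return cv2.resize(i[v-hh:v+hh,u-hw:u+hw],None,fx=s,fy=s,interpolation=cv2.INTER_CUBIC)
a=crop(im,305,212,48,36,4.1)[:290,:390]; b=crop(im,153,132,48,36,4.1)[:290,:390]
c=crop(imS,305,172,48,36,4.1)[:290,:390]; e=crop(imS,145,240,48,36,4.1)[:290,:390]
save(np.vstack([np.hstack([a,b]),np.hstack([c,e])]),'comp.png',s=1)
def circ(w,cx,cy,z0,z1,r0,R):
    P=w.reshape(-1,3); P=P[(P[:,2]>z0)&(P[:,2]<z1)&(np.hypot(P[:,0]-cx,P[:,1]-cy)<r0)]
    # best-fitting disc: maximise points inside radius R minus empties via minEnclosing of core
    best=max(((np.hypot(P[:,0]-x,P[:,1]-y)<R).sum()-.02*np.hypot(x-cx,y-cy),x,y) for x in np.arange(cx-.012,cx+.012,.001) for y in np.arange(cy-.012,cy+.012,.001))
    return len(P),best,np.median(P,0)
print('spool top',circ(w,.562,-.319,.034,.046,.04,.0275)); print('spool S',circ(wS,.562,-.319,.034,.046,.04,.0275))
P=w.reshape(-1,3)
for ww in(w,wS):
    P=ww.reshape(-1,3)
    Q=P[(P[:,2]>.034)&(P[:,2]<.048)&(np.hypot(P[:,0]-.562,P[:,1]+.319)<.05)]
    q=(Q[:,:2]*1000); print('sp',q.min(0),q.max(0),np.median(q,0))
    q=q[np.hypot(q[:,0]-562,q[:,1]+319)>30]; print(q.round(0).tolist()[:12])
    Q=P[(P[:,2]>.06)&(P[:,2]<.09)&(np.hypot(P[:,0]-.695,P[:,1]-.06)<.09)]
    q=Q[:,:2]-Q[:,:2].mean(0); U,S,V=np.linalg.svd(q,full_matrices=False); print('packet',Q.mean(0),np.degrees(np.arctan2(V[0,1],V[0,0])),np.ptp(q@V.T,axis=0))
    for x in np.arange(.62,.78,.02):
        k=Q[abs(Q[:,0]-x)<.01]
        if len(k): print(round(x,2),len(k),k[:,1].min().round(3),k[:,1].max().round(3),k[:,2].mean().round(3))
P=w.reshape(-1,3)
for nm,x0,x1,y0,y1 in(('path',.2,.75,-.6,0),('right',.2,.5,-.9,-.6)):
    k=P[(P[:,0]>x0)&(P[:,0]<x1)&(P[:,1]>y0)&(P[:,1]<y1)]; k=k[k[:,2]>.09]; print(nm,len(k),k.min(0) if len(k) else'',k.max(0) if len(k) else '')
E
```

```text
spool top (337, (np.float64(324.99995527864047), np.float64(0.561), np.float64(-0.321)), array([ 0.56032207, -0.3201573 ,  0.03677913]))
spool S (243, (np.float64(229.99996), np.float64(0.56), np.float64(-0.319)), array([ 0.55929234, -0.31917843,  0.03693155]))
sp [ 533.53362856 -347.55453066] [ 586.69164496 -283.14607057] [ 560.32207097 -320.15730485]
[[577.0, -293.0], [575.0, -283.0], [576.0, -286.0]]
packet [0.6819743  0.07165408 0.06903638] 159.81541171733448 [0.16487028 0.10304437]
0.62 90 0.035 0.112 0.068
0.64 92 0.063 0.133 0.072
0.66 104 0.057 0.129 0.069
0.68 76 0.052 0.076 0.069
0.7 73 0.045 0.068 0.067
0.72 72 0.046 0.066 0.07
0.74 74 0.045 0.065 0.071
0.76 59 0.044 0.064 0.066
0.78 2 0.052 0.057 0.065
sp [ 532.98825183 -347.31843618] [ 586.6651853  -283.84140337] [ 559.29233636 -319.17843367]
[[574.0, -284.0]]
packet [0.68714545 0.06916645 0.07031416] 169.55375231891497 [0.16238565 0.10200445]
0.62 54 0.034 0.114 0.071
0.64 69 0.064 0.132 0.073
0.66 113 0.059 0.125 0.07
0.68 75 0.052 0.075 0.071
0.7 97 0.051 0.07 0.069
0.72 76 0.052 0.067 0.071
0.74 82 0.05 0.069 0.072
0.76 57 0.045 0.068 0.067
0.78 2 0.059 0.062 0.067
path 3527 [ 0.20577484 -0.59999304  0.09001132] [ 0.74985723 -0.05475795  0.39999005]
right 1646 [ 0.24532661 -0.73971981  0.09001562] [ 0.49992132 -0.60004562  0.34974855]
```

View pics/comp.png

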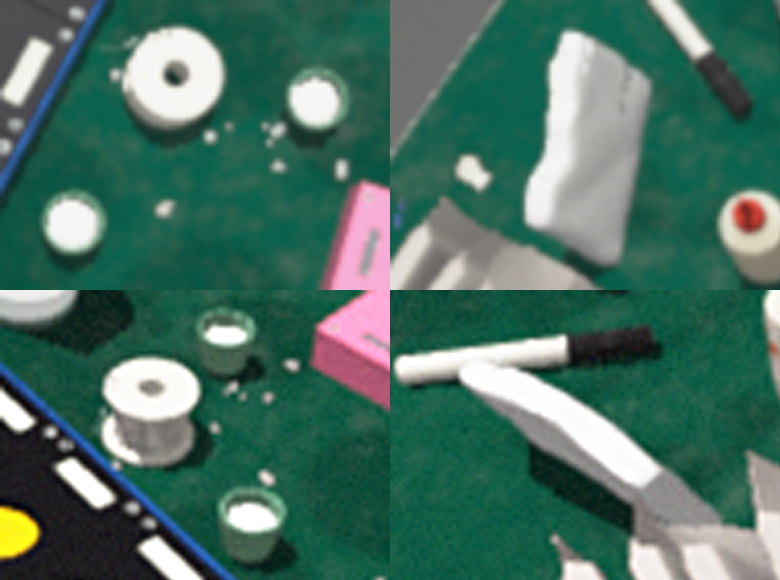

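Call:
step_arm:
  targets:
    - [2.5, 3.2, 0, 0, 0, 0, 1]
    - [2.5, 3.2, 0, 0, 0, 0, 1]
    - [2.5, 3.2, 0, 0, 0, 0, 1]
    - [2.5, 3.2, 0, 0, 0, 0, 1]
    - [2.5, 3.2, 0, 0, 0, 0, 1]
  force: 15

```text
time: 0.52
position: [0.3648, -0.4426, 0.2221]
tool_rot: [-3.086, -0.588, 0.001]
ft_force: [1.8, -0.7, -0.5]
grip_width: 0.995
grip_force: 0.0
```

Confirmed: cap A (top left panel at (73,222)) is the green cup, mouth up, nearest to the base. The spool at (175,75) has its wire end pointing toward the tray. The packet is a pillow-shaped thing standing on edge next to the foam sheets, and the bottle stands clear.

Call:
step_arm:
  targets:
    - [1.9, 2.6, 0, 0, 0, 0, 1]
    - [1.9, 2.6, 0, 0, 0, 0, 1]
    - [1.9, 2.6, 0, 0, 0, 0, 1]
    - [1.9, 2.6, 0, 0, 0, 0, 1]
    - [1.9, 2.6, 0, 0, 0, 0, 1]

```text
time: 0.93
position: [0.4596, -0.3129, 0.2222]
tool_rot: [-3.086, -0.588, 0.001]
ft_force: [-0.9, -0.1, 1.1]
grip_width: 0.997
grip_force: 0.0
```

Call:
step_arm:
  targets:
    - [1.9, 2.6, 0, 0, 0, 0, 1]
    - [1.9, 2.6, 0, 0, 0, 0, 1]
    - [1.9, 2.6, 0, 0, 0, 0, 1]
    - [1.9, 2.6, 0, 0, 0, 0, 1]
    - [1.9, 2.6, 0, 0, 0, 0, 1]

```text
time: 1.35
position: [0.5546, -0.1831, 0.2222]
tool_rot: [-3.086, -0.588, 0.001]
ft_force: [-0.7, -0.1, 0.0]
grip_width: 1.001
grip_force: 0.0
```

Call:
step_arm:
  targets:
    - [1.9, 2.6, 0, 0, 0, 0, 1]
    - [1.9, 2.6, 0, 0, 0, 0, 1]
    - [1.9, 2.6, 0, 0, 0, 0, 1]
    - [1.9, 2.6, 0, 0, 0, 0, 1]
    - [1.9, 2.6, 0, 0, 0, 0, 1]

```text
time: 1.77
position: [0.6496, -0.0533, 0.222]
tool_rot: [-3.086, -0.588, 0.001]
ft_force: [0.3, -1.5, 0.3]
grip_width: 0.999
grip_force: 0.0
```

Call:
step_arm:
  targets:
    - [0.5, -0.3, -3.0, 0, 0, 0, 1]
    - [0, 0, -3.0, 0, 0, 0, 1]
    - [0, 0, -3.0, 0, 0, 0, 1]
    - [0, 0, -2.5, 0, 0, 0, 1]
    - [0, 0, -2.0, 0, 0, 0, 1]

```text
time: 2.18
position: [0.6525, -0.0574, 0.0843]
tool_rot: [-3.085, -0.588, 0.006]
ft_force: [0.1, 0.0, -0.4]
grip_width: 0.999
grip_force: 0.0
```

Call:
step_arm:
  targets:
    - [0, 0, -2.0, 0, 0, 0, 1]
    - [0, 0, -1.0, 0, 0, 0, 1]
    - [0, 0, -1.0, 0, 0, 0, 1]
    - [0, 0, 0, 0, 0, 0, 0.6]
    - [0, 0, 0, 0, 0, 0, 0.5]
  force: 12

```text
time: 2.6
position: [0.6543, -0.0574, 0.0478]
tool_rot: [-3.086, -0.588, 0.0]
ft_force: [0.2, 0.4, 0.2]
grip_width: 0.92
grip_force: 0.0
```

Call:
step_arm:
  targets:
    - [0, 0, 0, 0, 0, 0, 0.3]
    - [0, 0, 0, 0, 0, 0, 0.3]
    - [0, 0, 0, 0, 0, 0, 0.3]
    - [0, 0, 0, 0, 0, 0, 0.3]
    - [0, 0, 0, 0, 0, 0, 0.3]

```text
time: 3.02
position: [0.6544, -0.0575, 0.0481]
tool_rot: [3.086, 0.588, 0.001]
ft_force: [-0.9, 0.5, 0.1]
grip_width: 0.561
grip_force: 0.0
```

Call:
step_arm:
  targets:
    - [0, 0, 0, 0, 0, 0, 0.2]
    - [0, 0, 0, 0, 0, 0, 0.2]
    - [0, 0, 0, 0, 0, 0, 0.2]
    - [0, 0, 0, 0, 0, 0, 0.2]
    - [0, 0, 0, 0, 0, 0, 0.2]

```text
time: 3.43
position: [0.6543, -0.0575, 0.0478]
tool_rot: [3.086, 0.588, 0.0]
ft_force: [-0.1, -0.8, 1.5]
grip_width: 0.451
grip_force: 12.0
```

Call:
step_arm:
  targets:
    - [0, 0, 0.5, 0, 0, 0, 0.2]
    - [0, 0, 0.5, 0, 0, 0, 0.2]
    - [0, 0, 1, 0, 0, 0, 0.2]
    - [0, 0, 1, 0, 0, 0, 0.2]
    - [0, 0, 1, 0, 0, 0, 0.2]

```text
time: 3.85
position: [0.6544, -0.0574, 0.089]
tool_rot: [3.086, 0.588, 0.001]
ft_force: [-0.8, -0.9, -1.3]
grip_width: 0.452
grip_force: 12.0
```

Call:
step_arm:
  targets:
    - [-0.6, -0.4, 1, 0, 0, 0, 0.2]
    - [-1.2, -0.7, 1, 0, 0, 0, 0.2]
    - [-1.5, -1.0, 1, 0, 0, 0, 0.2]
    - [-2.0, -1.2, 0, 0, 0, 0, 0.2]
    - [-2.2, -1.4, 0, 0, 0, 0, 0.2]

```text
time: 4.27
position: [0.5792, -0.1043, 0.1194]
tool_rot: [3.085, 0.59, 0.004]
ft_force: [0.1, -0.1, -0.7]
grip_width: 0.452
grip_force: 12.0
```

Call:
step_arm:
  targets:
    - [-2.2, -1.4, 0, 0, 0, 0, 0.2]
    - [-2.0, -1.2, 0, 0, 0, 0, 0.2]
    - [-1.5, -0.9, 0, 0, 0, 0, 0.2]
    - [-0.6, -0.4, 0, 0, 0, 0, 0.2]
    - [0, 0, 0, 0, 0, 0, 0.2]

```text
time: 4.68
position: [0.515, -0.1452, 0.1184]
tool_rot: [3.085, 0.584, -0.0]
ft_force: [0.8, -0.7, -1.4]
grip_width: 0.453
grip_force: 12.0
```

```bash
python3 - <<'E'
from h import *
print(ctrl.get_state()['position'])
im,d=grab('scene'); w=cloud('scene',d)
P=w.reshape(-1,3); 
k=P[(np.hypot(P[:,0]-.517,P[:,1]+.143)<.05)&(P[:,2]>.07)&(P[:,2]<.115)]
print(len(k),k.min(0),k.max(0))
save(im,'b1.png',(120,100,370,290),3.1)
E
```

```text
[ 0.51496862 -0.14521673  0.11844131]
266 [ 0.49529581 -0.15028579  0.07056456] [ 0.53065815 -0.12020548  0.11489977]
```

View pics/b1.png

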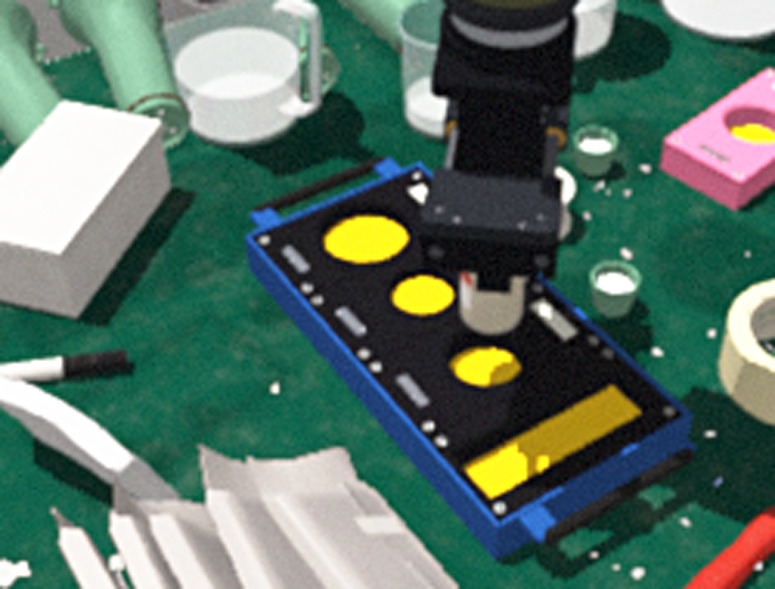

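The bottle hangs upright at crop pixel (492,310), directly above the middle well at (486,367). Lowering.

Call:
step_arm:
  targets:
    - [0.15, 0.2, -1, 0, 0, 0, 0.2]
    - [0, 0, -1, 0, 0, 0, 0.2]
    - [0, 0, -1, 0, 0, 0, 0.2]
    - [0, 0, -0.8, 0, 0, 0, 0.2]
    - [0, 0, -0.6, 0, 0, 0, 0.2]

```text
time: 5.15
position: [0.517, -0.1406, 0.0714]
tool_rot: [-3.084, -0.59, 0.003]
ft_force: [0.4, 0.3, -1.0]
grip_width: 0.457
grip_force: 12.0
```

Call:
step_arm:
  targets:
    - [0, 0, -0.5, 0, 0, 0, 0.2]
    - [0, 0, -0.4, 0, 0, 0, 0.2]
    - [0, 0, -0.3, 0, 0, 0, 0.2]
    - [0, 0, -0.2, 0, 0, 0, 0.2]
    - [0, 0, 0, 0, 0, 0, 0.2]

```text
time: 5.57
position: [0.518, -0.1416, 0.0598]
tool_rot: [3.086, 0.588, 0.001]
ft_force: [0.0, -0.2, -0.2]
grip_width: 0.453
grip_force: 12.0
```

Call:
step_arm:
  targets:
    - [0, 0, -0.1, 0, 0, 0, 0.2]
    - [0, 0, 0, 0, 0, 0, 0.2]
    - [0, 0, 0, 0, 0, 0, 0.55]
    - [0, 0, 0, 0, 0, 0, 0.7]
    - [0, 0, 0, 0, 0, 0, 0.8]

```text
time: 5.98
position: [0.5175, -0.1414, 0.0585]
tool_rot: [3.086, 0.588, -0.0]
ft_force: [-0.1, -0.0, -0.9]
grip_width: 0.601
grip_force: 0.0
```

Call:
step_arm:
  targets:
    - [0, 0, 0, 0, 0, 0, 0.85]
    - [0, 0, 0, 0, 0, 0, 0.85]
    - [0, 0, 0, 0, 0, 0, 0.85]
    - [0, 0, 1, 0, 0, 0, 0.85]
    - [0, 0, 2, 0, 0, 0, 0.85]

```text
time: 6.4
position: [0.5156, -0.1409, 0.0871]
tool_rot: [-3.083, -0.588, 0.007]
ft_force: [-0.5, -0.4, 0.7]
grip_width: 0.842
grip_force: 0.0
```

Call:
step_arm:
  targets:
    - [0, 0, 3, 0, 0, 0, 0.85]
    - [0, 0, 3, 0, 0, 0, 0.85]
    - [0.5, -2, 2, 0, 0, 0, 0.85]
    - [0.5, -3, 0, 0, 0, 0, 0.85]
    - [0.5, -3, 0, 0, 0, 0, 0.85]

```text
time: 6.82
position: [0.5345, -0.2219, 0.172]
tool_rot: [3.082, 0.592, 0.006]
ft_force: [0.2, -0.1, -1.3]
grip_width: 0.849
grip_force: 0.0
```

Call:
step_arm:
  targets:
    - [0.8, -3, 0, 0, 0, 0, 0.85]
    - [0.8, -3, 0, 0, 0, 0, 0.85]
    - [0.8, -2.5, -2, 0, 0, 0, 0.85]
    - [0.3, -1.3, -2, 0, 0, 0, 0.85]
    - [0, 0, 0, 0, 0, 0, 0.85]

```text
time: 7.23
position: [0.5567, -0.323, 0.1245]
tool_rot: [-3.085, -0.58, 0.009]
ft_force: [-1.7, -0.3, -1.7]
grip_width: 0.851
grip_force: 0.0
```

```bash
python3 - <<'E'
from h import *
print(ctrl.get_state()['position'])
im,d=grab('scene'); w=cloud('scene',d); P=w.reshape(-1,3)
k=P[(np.hypot(P[:,0]-.517,P[:,1]+.143)<.035)&(P[:,2]>.06)&(P[:,2]<.2)]
print(len(k),k.min(0),k.max(0)); n=k[k[:,2]>.1]; print('nozzle',n.mean(0),n[:,2].max())
imt,dt=grab('top'); P=cloud('top',dt).reshape(-1,3); n=P[(np.hypot(P[:,0]-.517,P[:,1]+.143)<.035)&(P[:,2]>.1)&(P[:,2]<.2)]; print(len(n),n.mean(0) if len(n) else '')
save(np.hstack([im[100:290,150:340],imt[90:280,130:320]]),'b2.png',s=2)
E
```

```text
[ 0.55665771 -0.3229844   0.1245474 ]
368 [ 0.49895973 -0.15839145  0.06009078] [ 0.53777001 -0.11928946  0.12272621]
nozzle [ 0.51860119 -0.13803363  0.10808992] 0.12272620653518754
19 [ 0.51880165 -0.14114813  0.10798978]
```

View pics/b2.png

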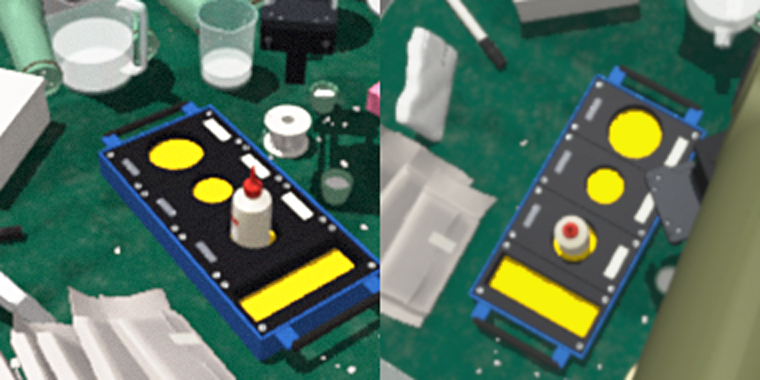

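The bottle stands fully down in its well, upright, with its nozzle top at z≈0.123 (expected 0.124). Next the spool.

Call:
step_arm:
  targets:
    - [0.2, 0.1, -2, 0, 0, 0, 0.85]
    - [0, 0, -2, 0, 0, 0, 0.85]
    - [0, 0, -1.5, 0, 0, 0, 0.85]
    - [0, 0, -0.5, 0, 0, 0, 0.85]
    - [0, 0, 0, 0, 0, 0, 0.85]
  force: 30

```text
time: 7.75
position: [0.5617, -0.3167, 0.0688]
tool_rot: [-3.084, -0.591, 0.001]
ft_force: [0.4, -0.4, 0.8]
grip_width: 0.851
grip_force: 0.0
```

Call:
step_arm:
  targets:
    - [-0.1, -0.3, -1, 0, 0, 0, 0.85]
    - [0, 0, -1.5, 0, 0, 0, 0.85]
    - [0, 0, -1.3, 0, 0, 0, 0.85]
    - [0, 0, -1, 0, 0, 0, 0.85]
    - [0, 0, 0, 0, 0, 0, 0.85]

```text
time: 8.17
position: [0.5592, -0.3206, 0.0183]
tool_rot: [-3.084, -0.588, 0.004]
ft_force: [-1.0, -0.1, -0.4]
grip_width: 0.851
grip_force: 0.0
```

Call:
step_arm:
  targets:
    - [0, 0, 0, 0, 0, 0, 0.5]
    - [0, 0, 0, 0, 0, 0, 0.5]
    - [0, 0, 0, 0, 0, 0, 0.5]
    - [0, 0, 0, 0, 0, 0, 0.4]
    - [0, 0, 0, 0, 0, 0, 0.4]

```text
time: 8.58
position: [0.5613, -0.3217, 0.0215]
tool_rot: [3.085, 0.588, 0.002]
ft_force: [0.1, -0.8, 1.6]
grip_width: 0.622
grip_force: 30.0
```

Call:
step_arm:
  targets:
    - [0, 0, 0, 0, 0, 0, 0.4]
    - [0, 0, 0.5, 0, 0, 0, 0.4]
    - [0, 0, 1, 0, 0, 0, 0.4]
    - [0, 0, 1, 0, 0, 0, 0.4]
    - [0, 0, 1, 0, 0, 0, 0.4]

```text
time: 9.0
position: [0.5607, -0.3214, 0.0567]
tool_rot: [3.086, 0.588, 0.0]
ft_force: [0.5, -0.2, -1.9]
grip_width: 0.622
grip_force: 30.0
```

Call:
step_arm:
  targets:
    - [0, 0, 1, 0, 0, 0, 0.4]
    - [0.5, 0.5, 1.3, 0, 0, 0, 0.4]
    - [1, 1.1, 1, 0, 0, 0, 0.4]
    - [1.3, 1.5, 0, 0, 0, 0, 0.4]
    - [1.4, 1.6, 0, 0, 0, 0, 0.4]

```text
time: 9.42
position: [0.6046, -0.2736, 0.0909]
tool_rot: [3.085, 0.587, 0.004]
ft_force: [-0.6, -0.4, -1.7]
grip_width: 0.624
grip_force: 30.0
```

Call:
step_arm:
  targets:
    - [1.4, 1.6, 0, 0, 0, 0, 0.4]
    - [1.4, 1.6, 0, 0, 0, 0, 0.4]
    - [1.3, 1.5, 0, 0, 0, 0, 0.4]
    - [0.8, 0.8, 0, 0, 0, 0, 0.4]
    - [0.4, 0.4, 0, 0, 0, 0, 0.4]

```text
time: 9.83
position: [0.6579, -0.2114, 0.0893]
tool_rot: [-3.083, -0.595, -0.003]
ft_force: [0.4, 0.3, -1.7]
grip_width: 0.623
grip_force: 30.0
```

Call:
step_arm:
  targets:
    - [0, 0, 0, 0, 0, 0, 0.4]
    - [0, 0, 0, 0, 0, 0, 0.4]
    - [0, 0, -0.5, 0, 0, 0, 0.4]
    - [0, 0, -0.5, 0, 0, 0, 0.4]
    - [0, 0, 0, 0, 0, 0, 0.4]

```text
time: 10.25
position: [0.6539, -0.2167, 0.0769]
tool_rot: [-3.086, -0.585, 0.004]
ft_force: [-0.5, -0.5, -2.7]
grip_width: 0.625
grip_force: 30.0
```

```bash
python3 - <<'E'
from h import *
print(ctrl.get_state()['position'])
imt,dt=grab('top');im,d=grab('scene')
P=cloud('scene',d).reshape(-1,3); 
k=P[(np.hypot(P[:,0]-.656,P[:,1]+.215)<.05)&(P[:,2]>.055)&(P[:,2]<.13)]; print(np.histogram(k[:,2],8)); k=k[k[:,2]<.1];print(k.min(0),k.max(0))
save(np.hstack([im[100:290,150:340],imt[60:250,170:360]]),'s1.png',s=2)
E
```

```text
[ 0.65390781 -0.21672434  0.07687106]
(array([101,  33,  23,  35,  30,  45,  17,  18]), array([0.05503392, 0.0616972 , 0.06836047, 0.07502375, 0.08168703,
       0.0883503 , 0.09501358, 0.10167685, 0.10834013]))
[ 0.62418192 -0.23657868  0.05503392] [ 0.68117402 -0.17403523  0.09952454]
```

View pics/s1.png

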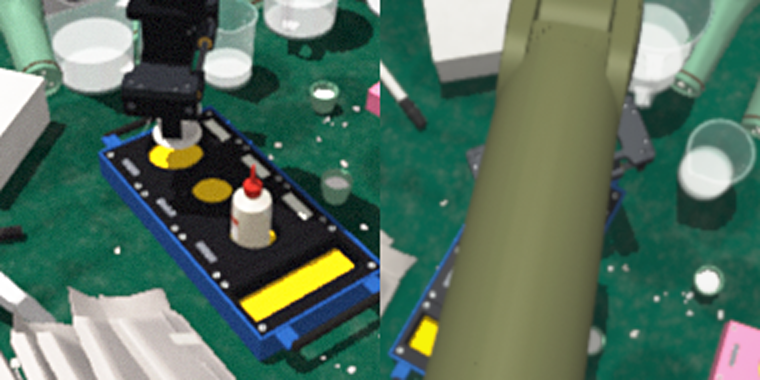

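The spool hangs level above the large well (at (178,130), well at (176,155)). Lowering.

Call:
step_arm:
  targets:
    - [0, 0, -0.8, 0, 0, 0, 0.4]
    - [0, 0, -0.8, 0, 0, 0, 0.4]
    - [0, 0, -0.6, 0, 0, 0, 0.4]
    - [0, 0, -0.6, 0, 0, 0, 0.4]
    - [0, 0, -0.4, 0, 0, 0, 0.4]

```text
time: 10.77
position: [0.655, -0.2152, 0.0451]
tool_rot: [-3.085, -0.588, 0.002]
ft_force: [0.1, 0.9, -1.2]
grip_width: 0.624
grip_force: 30.0
```

Call:
step_arm:
  targets:
    - [0, 0, -0.3, 0, 0, 0, 0.4]
    - [0, 0, 0, 0, 0, 0, 0.4]
    - [0, 0, 0, 0, 0, 0, 0.4]
    - [0, 0, 0, 0, 0, 0, 0.4]
    - [0, 0, 0, 0, 0, 0, 0.4]

```text
time: 11.18
position: [0.656, -0.2155, 0.0441]
tool_rot: [3.085, 0.588, 0.001]
ft_force: [-0.7, -1.0, -0.9]
grip_width: 0.627
grip_force: 30.0
```

Call:
step_arm:
  targets:
    - [0, 0, -0.2, 0, 0, 0, 0.4]
    - [0, 0, -0.15, 0, 0, 0, 0.4]
    - [0, 0, -0.1, 0, 0, 0, 0.4]
    - [0, 0, 0, 0, 0, 0, 0.4]
    - [0, 0, 0, 0, 0, 0, 0.4]

```text
time: 11.6
position: [0.6557, -0.2155, 0.0395]
tool_rot: [3.086, 0.588, 0.0]
ft_force: [-1.6, 1.5, 1.5]
grip_width: 0.626
grip_force: 30.0
```

Now at seat height with slight contact. I'll open, lift, and head for cap A (0.470, -0.2605).

Call:
step_arm:
  targets:
    - [0, 0, 0, 0, 0, 0, 0.8]
    - [0, 0, 0, 0, 0, 0, 0.8]
    - [0, 0, 0, 0, 0, 0, 0.8]
    - [0, 0, 1, 0, 0, 0, 0.8]
    - [0, 0, 2, 0, 0, 0, 0.8]

```text
time: 12.02
position: [0.6536, -0.2149, 0.0668]
tool_rot: [-3.083, -0.588, 0.007]
ft_force: [-0.7, 0.1, -0.2]
grip_width: 0.788
grip_force: 0.0
```

Call:
step_arm:
  targets:
    - [0, 0, 3, 0, 0, 0, 0.7]
    - [0, -1.5, 3, 0, 0, 0, 0.65]
    - [-1, -3, 1, 0, 0, 0, 0.65]
    - [-2, -3, 0, 0, 0, 0, 0.65]
    - [-3, -1.5, 0, 0, 0, 0, 0.65]

```text
time: 12.43
position: [0.5969, -0.3096, 0.1413]
tool_rot: [3.082, 0.585, 0.006]
ft_force: [-1.7, -1.7, -0.3]
grip_width: 0.654
grip_force: 0.0
```

Call:
step_arm:
  targets:
    - [-3.5, 0.5, 0, 0, 0, 0, 0.65]
    - [-3.5, 1.5, 0, 0, 0, 0, 0.65]
    - [-3, 1, -1, 0, 0, 0, 0.65]
    - [-1.5, 0.4, -1, 0, 0, 0, 0.65]
    - [-1, 0, -1, 0, 0, 0, 0.65]

```text
time: 12.85
position: [0.4689, -0.2708, 0.1099]
tool_rot: [3.085, 0.588, 0.0]
ft_force: [-0.1, 0.1, -0.8]
grip_width: 0.647
grip_force: 0.0
```

Call:
step_arm:
  targets:
    - [0, 0, -1, 0, 0, 0, 0.65]
    - [0, 0, -1, 0, 0, 0, 0.65]
    - [0, 0, 0, 0, 0, 0, 0.65]
    - [0, 0, 0, 0, 0, 0, 0.65]
    - [0, 0, 0, 0, 0, 0, 0.65]

```text
time: 13.27
position: [0.4719, -0.2714, 0.0894]
tool_rot: [3.086, 0.59, 0.001]
ft_force: [-0.2, 0.7, 0.8]
grip_width: 0.649
grip_force: 0.0
```

```bash
python3 - <<'E'
from h import *
s=ctrl.get_state();print(s['position'],s['tool_rot'])
imt,dt=grab('top');im,d=grab('scene')
for n,dd in(('top',dt),('scene',d)):
    P=cloud(n,dd).reshape(-1,3)
    k=P[(np.hypot(P[:,0]-.656,P[:,1]+.215)<.04)&(P[:,2]>.045)&(P[:,2]<.08)]; print(n,'spool',len(k),k.mean(0) if len(k) else '', np.percentile(k[:,2],[5,50,95]) if len(k) else '')
    k=P[(np.hypot(P[:,0]-.470,P[:,1]+.26)<.03)&(P[:,2]>.02)&(P[:,2]<.035)]; print(n,'cap',len(k),(k.min(0)+k.max(0))/2 if len(k) else '')
save(np.hstack([im[80:270,150:340],imt[60:250,170:360]]),'s2.png',s=2)
E
```

```text
[ 0.47186399 -0.27136689  0.08935476] [3.08573416e+00 5.89533243e-01 1.39050748e-03]
top spool 347 [ 0.65511476 -0.21433096  0.05466535] [0.05169753 0.05488614 0.05716699]
top cap 0 
scene spool 312 [ 0.65371623 -0.21203778  0.0543954 ] [0.04753569 0.05489678 0.05721732]
scene cap 115 [ 0.46966497 -0.25976523  0.02579735]
```

View pics/s2.png

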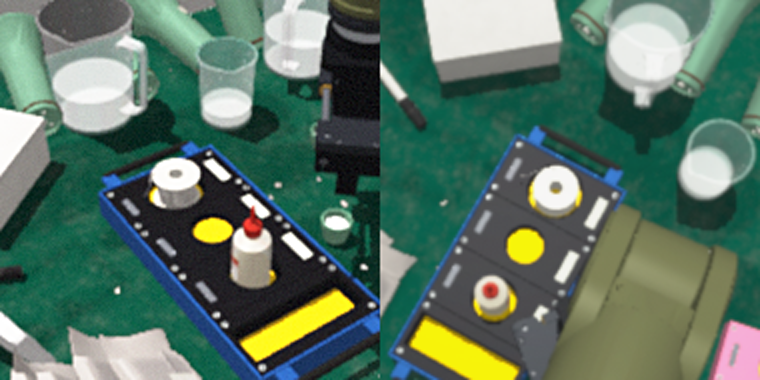

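The spool is seated, top at z 0.055. The bottle is still upright and the beaker is untouched. Cap A at (336,222) is clear of the tray; going down on it.

Call:
step_arm:
  targets:
    - [-0.15, 1.1, -1.5, 0, 0, 0, 0.65]
    - [0, 0, -1.5, 0, 0, 0, 0.65]
    - [0, 0, -1, 0, 0, 0, 0.65]
    - [0, 0, 0, 0, 0, 0, 0.65]
    - [0, 0, 0, 0, 0, 0, 0.65]
  force: 10

```text
time: 13.78
position: [0.4691, -0.2606, 0.0489]
tool_rot: [-3.086, -0.588, 0.001]
ft_force: [0.6, 0.8, -0.2]
grip_width: 0.648
grip_force: 0.0
```

Call:
step_arm:
  targets:
    - [0, 0, -1, 0, 0, 0, 0.65]
    - [0, 0, -1, 0, 0, 0, 0.65]
    - [0, 0, -0.8, 0, 0, 0, 0.65]
    - [0, 0, -0.6, 0, 0, 0, 0.65]
    - [0, 0, 0, 0, 0, 0, 0.65]

```text
time: 14.2
position: [0.4679, -0.2598, 0.0133]
tool_rot: [-3.084, -0.588, 0.004]
ft_force: [-0.1, -0.1, -0.4]
grip_width: 0.653
grip_force: 0.0
```

Call:
step_arm:
  targets:
    - [0, 0, 0, 0, 0, 0, 0.65]
    - [0, 0, 0, 0, 0, 0, 0.3]
    - [0, 0, 0, 0, 0, 0, 0.2]
    - [0, 0, 0, 0, 0, 0, 0.2]
    - [0, 0, 0, 0, 0, 0, 0.2]

```text
time: 14.62
position: [0.4695, -0.2606, 0.0155]
tool_rot: [3.085, 0.588, 0.001]
ft_force: [-0.1, 0.1, 0.5]
grip_width: 0.431
grip_force: 0.2
```

Call:
step_arm:
  targets:
    - [0, 0, 0, 0, 0, 0, 0.2]
    - [0, 0, 0, 0, 0, 0, 0.2]
    - [0, 0, 0, 0, 0, 0, 0.2]
    - [0, 0, 0, 0, 0, 0, 0.2]
    - [0, 0, 0, 0, 0, 0, 0.2]

```text
time: 15.03
position: [0.4694, -0.2606, 0.0154]
tool_rot: [3.085, 0.588, 0.001]
ft_force: [0.4, -0.1, 3.4]
grip_width: 0.395
grip_force: 10.0
```

Call:
step_arm:
  targets:
    - [0, 0, 0.5, 0, 0, 0, 0.2]
    - [0, 0, 1, 0, 0, 0, 0.2]
    - [0, 0, 2, 0, 0, 0, 0.2]
    - [0, 0, 2, 0, 0, 0, 0.2]
    - [0, 0, 2, 0, 0, 0, 0.2]

```text
time: 15.45
position: [0.469, -0.2601, 0.0914]
tool_rot: [-3.086, -0.589, 0.0]
ft_force: [-0.2, 1.3, -0.6]
grip_width: 0.398
grip_force: 10.0
```

Call:
step_arm:
  targets:
    - [0.5, 0.3, 0, 0, 0, -3, 0.2]
    - [1, 0.7, 0, 0, 0, -6, 0.2]
    - [1.5, 1, 0, 0, 0, -6, 0.2]
    - [1.7, 1.2, 0, 0, 0, -6, 0.2]
    - [1.7, 1.2, 0, 0, 0, -6, 0.2]

```text
time: 15.87
position: [0.5336, -0.2163, 0.0909]
tool_rot: [3.137, -0.158, 0.0]
ft_force: [0.2, -0.5, 0.7]
grip_width: 0.395
grip_force: 10.0
```

Call:
step_arm:
  targets:
    - [1.7, 1.2, 0, 0, 0, -6, 0.2]
    - [1.7, 1.2, 0, 0, 0, -6, 0.2]
    - [1.2, 0.9, 0, 0, 0, -6, 0.2]
    - [0.7, 0.5, 0, 0, 0, -4, 0.2]
    - [0, 0, 0, 0, 0, 0, 0.2]

```text
time: 16.28
position: [0.5878, -0.1758, 0.0907]
tool_rot: [-3.051, 0.741, -0.001]
ft_force: [-0.2, -0.3, -0.2]
grip_width: 0.396
grip_force: 10.0
```

Call:
step_arm:
  targets:
    - [0, 0, 0, 0, 0, 0, 0.2]
    - [0, 0, 0, 0, 0, 0, 0.2]
    - [0, 0, 0, 0, 0, 0, 0.2]
    - [0, 0, 0, 0, 0, 0, 0.2]
    - [0, 0, 0, 0, 0, 0, 0.2]

```text
time: 16.7
position: [0.5857, -0.1792, 0.0902]
tool_rot: [3.052, -0.745, -0.0]
ft_force: [-0.0, 0.9, -0.7]
grip_width: 0.398
grip_force: 10.0
```

```bash
python3 - <<'E'
from h import *
s=ctrl.get_state();print(s['position'],s['tool_rot'])
im,d=grab('scene')
save(im,'k1.png',(170,80,350,220),4)
imt,dt=load('top')
# packet: pure-white mask in both stored views (unoccluded)
for n,i,dd,b in(('top',imt,dt,(125,95,175,165)),('scene',im,d,(105,215,185,275))):
    w=cloud(n,dd); u0,v0,u1,v1=b; m=np.zeros(dd.shape,bool); m[v0:v1,u0:u1]=1
    for lo,hi in((.0,.03),(.03,.055),(.062,.09)):
        k=w[m&(w[...,2]>lo)&(w[...,2]<hi)&(w[...,0]>.6)&(w[...,1]>.02)]; k=k[i[m&(w[...,2]>lo)&(w[...,2]<hi)&(w[...,0]>.6)&(w[...,1]>.02)].min(-1)>90]
        for x in np.arange(.60,.80,.02):
            q=k[abs(k[:,0]-x)<.01]
            if len(q)>3: print(n,lo,round(x,2),len(q),q[:,1].min().round(3),q[:,1].max().round(3),end=' | ')
        print()
E
```

```text
[ 0.58565794 -0.17917336  0.09020729] [ 3.05159492e+00 -7.45324324e-01 -1.97977821e-04]
top 0.0 0.62 6 0.051 0.061 | top 0.0 0.64 29 0.039 0.069 | top 0.0 0.66 65 0.034 0.115 | top 0.0 0.68 56 0.031 0.044 | top 0.0 0.7 58 0.029 0.131 | top 0.0 0.72 46 0.027 0.13 | top 0.0 0.74 47 0.026 0.036 | top 0.0 0.76 44 0.024 0.089 | top 0.0 0.8 5 0.072 0.138 | 
top 0.03 0.62 42 0.063 0.101 | top 0.03 0.64 58 0.049 0.084 | top 0.03 0.66 68 0.044 0.116 | top 0.03 0.68 49 0.041 0.053 | top 0.03 0.7 48 0.037 0.047 | top 0.03 0.72 48 0.034 0.046 | top 0.03 0.74 50 0.035 0.045 | top 0.03 0.76 50 0.032 0.043 | 
top 0.062 0.62 40 0.04 0.104 | top 0.062 0.64 47 0.066 0.102 | top 0.062 0.66 71 0.057 0.075 | top 0.062 0.68 67 0.051 0.074 | top 0.062 0.7 66 0.048 0.068 | top 0.062 0.72 68 0.047 0.067 | top 0.062 0.74 69 0.045 0.065 | top 0.062 0.76 56 0.044 0.064 | 
scene 0.0 0.62 40 0.045 0.063 | scene 0.0 0.64 49 0.039 0.061 | scene 0.0 0.66 11 0.052 0.084 | scene 0.0 0.68 12 0.052 0.087 | scene 0.0 0.7 22 0.022 0.095 | scene 0.0 0.72 20 0.046 0.086 | scene 0.0 0.74 17 0.045 0.055 | scene 0.0 0.76 9 0.044 0.051 | 
scene 0.03 0.62 28 0.063 0.088 | scene 0.03 0.64 78 0.05 0.089 | scene 0.03 0.66 39 0.048 0.072 | scene 0.03 0.68 9 0.059 0.066 | scene 0.03 0.7 11 0.057 0.067 | scene 0.03 0.72 23 0.056 0.063 | scene 0.03 0.74 16 0.054 0.063 | scene 0.03 0.76 7 0.053 0.063 | 
scene 0.062 0.6 59 0.09 0.119 | scene 0.062 0.62 84 0.042 0.131 | scene 0.062 0.64 91 0.063 0.136 | scene 0.062 0.66 110 0.057 0.126 | scene 0.062 0.68 77 0.053 0.075 | scene 0.062 0.7 90 0.05 0.07 | scene 0.062 0.72 77 0.051 0.067 | scene 0.062 0.74 81 0.049 0.068 | scene 0.062 0.76 54 0.047 0.067 |
```

View pics/k1.png

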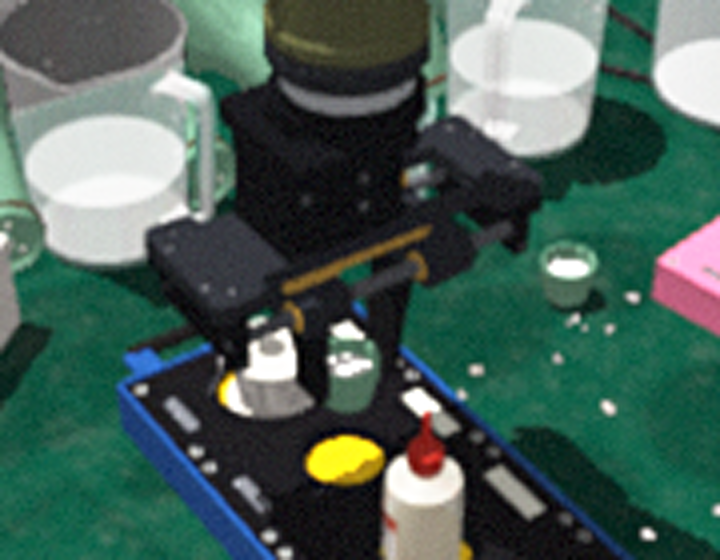

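The cap is held upright at (350,375), and the TCP is above the small well at (345,460). Lowering.

Call:
step_arm:
  targets:
    - [0, 0, -1, 0, 0, 0, 0.2]
    - [0, 0, -1.2, 0, 0, 0, 0.2]
    - [0, 0, -1, 0, 0, 0, 0.2]
    - [0, 0, -0.8, 0, 0, 0, 0.2]
    - [0, 0, -0.5, 0, 0, 0, 0.2]

```text
time: 17.17
position: [0.5849, -0.178, 0.0427]
tool_rot: [-3.052, 0.744, 0.005]
ft_force: [0.3, -0.4, -0.1]
grip_width: 0.399
grip_force: 10.0
```

Call:
step_arm:
  targets:
    - [0, 0, -0.3, 0, 0, 0, 0.2]
    - [0, 0, -0.3, 0, 0, 0, 0.2]
    - [0, 0, 0, 0, 0, 0, 0.2]
    - [0, 0, 0, 0, 0, 0, 0.2]
    - [0, 0, 0, 0, 0, 0, 0.2]

```text
time: 17.58
position: [0.5865, -0.1785, 0.0395]
tool_rot: [3.052, -0.744, 0.001]
ft_force: [0.1, 0.5, -0.7]
grip_width: 0.399
grip_force: 10.0
```

Call:
step_arm:
  targets:
    - [0, 0, -0.1, 0, 0, 0, 0.2]
    - [0, 0, 0, 0, 0, 0, 0.2]
    - [0, 0, 0, 0, 0, 0, 0.7]
    - [0, 0, 0, 0, 0, 0, 0.7]
    - [0, 0, 0, 0, 0, 0, 0.7]

```text
time: 18.0
position: [0.5861, -0.1784, 0.0381]
tool_rot: [3.052, -0.744, -0.0]
ft_force: [0.7, 1.2, -0.1]
grip_width: 0.544
grip_force: 0.0
```

Call:
step_arm:
  targets:
    - [0, 0, 0.5, 0, 0, 0, 0.7]
    - [0, 0, 1.5, 0, 0, 0, 0.7]
    - [0, 0, 3, 0, 0, 0, 0.7]
    - [0, 0, 3.5, 0, 0, 0, 0.7]
    - [0, 0, 4, 0, 0, 0, 0.7]

```text
time: 18.42
position: [0.5848, -0.178, 0.1632]
tool_rot: [-3.052, 0.744, 0.005]
ft_force: [0.3, 0.4, 0.6]
grip_width: 0.698
grip_force: 0.0
```

Call:
step_arm:
  targets:
    - [0.5, -1, 1, 0, 0, 0, 0.7]
    - [-1, -3, 0, 0, 0, 0, 0.7]
    - [-1, -3, 0, 0, 0, 0, 0.7]
    - [-1, -3, 0, 0, 0, 0, 0.7]
    - [0, 0, 0, 0, 0, 0, 0.7]

```text
time: 18.83
position: [0.5573, -0.2878, 0.1734]
tool_rot: [3.042, -0.759, -0.001]
ft_force: [-0.3, -1.3, -0.2]
grip_width: 0.701
grip_force: 0.0
```

```bash
python3 - <<'E'
from h import *
s=ctrl.get_state();print(s['position'])
im,d=grab('scene'); imt,dt=grab('top')
for n,i,dd in(('top',imt,dt),('scene',im,d)):
    w=cloud(n,dd); P=w.reshape(-1,3); C=i.reshape(-1,3)
    k=P[(np.hypot(P[:,0]-.586,P[:,1]+.179)<.03)&(P[:,2]>.042)&(P[:,2]<.07)]; print(n,'cap',len(k),((k.min(0)+k.max(0))/2).round(4) if len(k) else '',k[:,2].max() if len(k) else '')
    k=P[(np.hypot(P[:,0]-.517,P[:,1]+.141)<.03)&(P[:,2]>.1)]; print('noz',len(k),k[:,2].max() if len(k) else '')
    for x in(.66,.69,.72,.75):
        m=(abs(P[:,0]-x)<.012)&(P[:,1]>-.01)&(P[:,1]<.12)&(P[:,2]<.12)
        for z in np.arange(0,.085,.01):
            q=P[m&(abs(P[:,2]-z)<.005)]
            if len(q): print((round(z,2),len(q),q[:,1].min().round(3),np.median(q[:,1]).round(3),q[:,1].max().round(3)),end=' ')
        print(n,x)
save(np.hstack([im[190:290,90:200],imt[85:185,115:225]]),'p1.png',s=3.6)
E
```

```text
[ 0.5572563  -0.28778825  0.17341049]
top cap 106 [ 0.5868 -0.1779  0.0487] 0.05547593149016108
noz 14 0.12283086763102447
(np.float64(0.0), 262, np.float64(-0.01), np.float64(0.03), np.float64(0.118)) (np.float64(0.01), 21, np.float64(0.035), np.float64(0.038), np.float64(0.044)) (np.float64(0.02), 26, np.float64(0.039), np.float64(0.042), np.float64(0.113)) (np.float64(0.03), 37, np.float64(0.039), np.float64(0.047), np.float64(0.116)) (np.float64(0.04), 42, np.float64(0.044), np.float64(0.05), np.float64(0.119)) (np.float64(0.05), 43, np.float64(0.049), np.float64(0.055), np.float64(0.12)) (np.float64(0.06), 40, np.float64(0.054), np.float64(0.059), np.float64(0.118)) (np.float64(0.07), 67, np.float64(0.058), np.float64(0.067), np.float64(0.12)) top 0.66
(np.float64(0.0), 219, np.float64(-0.01), np.float64(0.023), np.float64(0.12)) (np.float64(0.01), 19, np.float64(0.03), np.float64(0.033), np.float64(0.036)) (np.float64(0.02), 22, np.float64(0.033), np.float64(0.036), np.float64(0.039)) (np.float64(0.03), 24, np.float64(0.036), np.float64(0.04), np.float64(0.044)) (np.float64(0.0
[... 3798 characters left out ...]
, np.float64(-0.01), np.float64(0.074), np.float64(0.12)) (np.float64(0.01), 6, np.float64(0.045), np.float64(0.046), np.float64(0.047)) (np.float64(0.02), 5, np.float64(0.047), np.float64(0.051), np.float64(0.052)) (np.float64(0.03), 7, np.float64(0.051), np.float64(0.053), np.float64(0.054)) (np.float64(0.04), 4, np.float64(0.055), np.float64(0.057), np.float64(0.059)) (np.float64(0.05), 7, np.float64(0.06), np.float64(0.06), np.float64(0.062)) (np.float64(0.06), 14, np.float64(0.045), np.float64(0.065), np.float64(0.066)) (np.float64(0.07), 61, np.float64(0.048), np.float64(0.062), np.float64(0.068)) (np.float64(0.08), 5, np.float64(0.056), np.float64(0.059), np.float64(0.066)) scene 0.75
```

View pics/p1.png

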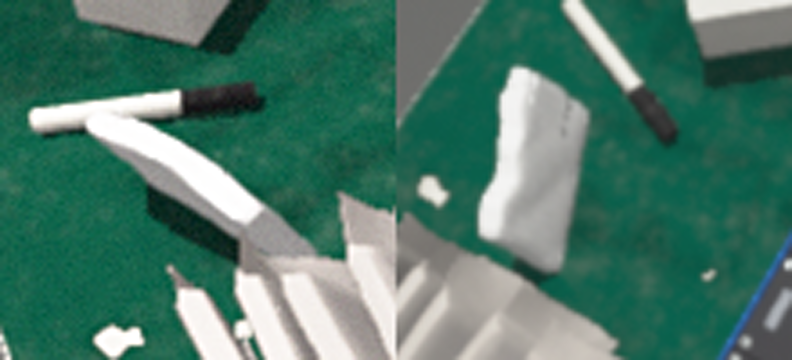

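The cap is seated (top ~0.053) and the bottle is still upright. The packet (right panel, corners about (515,66), (590,105), (560,272), (478,232)) looks sheared by its loose film, roughly 40 mm wide overall. I'll fit its footprint inside that outline.

```bash
python3 - <<'E'
from h import *
im,d=load('top'); w=cloud('top',d)
m=np.zeros(d.shape,np.uint8); cv2.fillPoly(m,[np.array([(147,102),(170,113),(162,162),(136.5,150)],np.int32)],1)
m=(m>0)&(w[...,2]>.008)&(w[...,2]<.09)&(im.min(-1)>80)
P=w[m]; 
for lo,hi in((.008,.09),(.008,.03),(.03,.055),(.062,.09)):
    k=P[(P[:,2]>lo)&(P[:,2]<hi)]; r=cv2.minAreaRect((k[:,:2]*1000).astype(np.float32)); q=k[:,:2]-k[:,:2].mean(0); V=np.linalg.svd(q,full_matrices=False)[2][0]
    print(lo,len(k),np.round(r[0],1),np.round(r[1],1),round(r[2],1),'pca',np.degrees(np.arctan2(V[1],V[0]))%180,'x',k[:,0].min(),k[:,0].max(),'y',k[:,1].min(),k[:,1].max())
E
```

```text
0.008 1069 [708.5  50.2] [ 41.8 124.9] 82.0 pca 173.10184071693052 x 0.6449195395839805 0.7713693638606007 y 0.025158103274067478 0.07622913228682127
0.008 244 [706.1  36.2] [ 15.9 124. ] 79.2 pca 172.1878601278561 x 0.6449195395839805 0.7675752719402351 y 0.025158103274067478 0.05498611284015509
0.03 330 [708.2  44. ] [ 17.7 123.7] 80.4 pca 172.35499816754896 x 0.6468173791139649 0.7695408954095556 y 0.03171606500456257 0.06279034351130511
0.062 404 [710.5  58.9] [ 24.2 122.4] 82.0 pca 173.09455314287192 x 0.6493094099336807 0.7713693638606007 y 0.0443468848051038 0.07622913228682127
```

The fit is 125 mm long, centre (0.7085, 0.0505), yaw 172°, matching the given length. The closing line should be at 82°, so a turn of +19.5°.

Call:
step_arm:
  targets:
    - [1.5, 3.4, 0, 0, 0, 2, 1]
    - [1.5, 3.4, 0, 0, 0, 2, 1]
    - [1.5, 3.4, 0, 0, 0, 2, 1]
    - [1.5, 3.4, 0, 0, 0, 2, 1]
    - [1.5, 3.4, 0, 0, 0, 2, 1]
  force: 20

```text
time: 19.35
position: [0.6368, -0.1045, 0.1735]
tool_rot: [-3.105, 0.469, -0.001]
ft_force: [0.9, -0.7, 0.0]
grip_width: 0.969
grip_force: 0.0
```

Call:
step_arm:
  targets:
    - [1.5, 3.4, 0, 0, 0, 2, 1]
    - [1.5, 3.4, 0, 0, 0, 2, 1]
    - [1.5, 3.4, 0, 0, 0, 2, 1]
    - [1.5, 3.4, 0, 0, 0, 2, 1]
    - [1.5, 3.4, 0, 0, 0, 1.5, 1]

```text
time: 19.77
position: [0.7113, 0.0657, 0.1735]
tool_rot: [-3.133, 0.21, -0.0]
ft_force: [1.1, -0.3, -0.4]
grip_width: 1.002
grip_force: 0.0
```

Call:
step_arm:
  targets:
    - [0, 0, -2, 0, 0, 0, 1]
    - [0, 0, -2, 0, 0, 0, 1]
    - [0, 0, 0, 0, 0, 0, 1]
    - [0, 0, 0, 0, 0, 0, 1]
    - [0, 0, 0, 0, 0, 0, 1]

```text
time: 20.18
position: [0.7115, 0.062, 0.1342]
tool_rot: [-3.134, 0.216, -0.002]
ft_force: [-0.2, -0.0, 0.8]
grip_width: 1.004
grip_force: 0.0
```

Call:
step_arm:
  targets:
    - [-0.3, -1.1, -1, 0, 0, 0, 1]
    - [0, 0, -2, 0, 0, 0, 1]
    - [0, 0, -2, 0, 0, 0, 1]
    - [0, 0, -1, 0, 0, 0, 1]
    - [0, 0, 0, 0, 0, 0, 1]

```text
time: 20.6
position: [0.7063, 0.0489, 0.0705]
tool_rot: [3.133, -0.219, -0.007]
ft_force: [-0.3, -0.1, -0.5]
grip_width: 0.999
grip_force: 0.0
```

Call:
step_arm:
  targets:
    - [0, 0, -1.3, 0, 0, 0, 1]
    - [0, 0, -1.3, 0, 0, 0, 1]
    - [0, 0, 0, 0, 0, 0, 1]
    - [0, 0, 0, 0, 0, 0, 1]
    - [0, 0, 0, 0, 0, 0, 1]

```text
time: 21.02
position: [0.7085, 0.0507, 0.0475]
tool_rot: [-3.134, 0.216, -0.001]
ft_force: [0.7, 0.2, 0.0]
grip_width: 0.998
grip_force: 0.0
```

Call:
step_arm:
  targets:
    - [0, 0, 0, 0, 0, 0, 0.6]
    - [0, 0, 0, 0, 0, 0, 0.4]
    - [0, 0, 0, 0, 0, 0, 0.2]
    - [0, 0, 0, 0, 0, 0, 0.1]
    - [0, 0, 0, 0, 0, 0, 0.1]

```text
time: 21.43
position: [0.7083, 0.0506, 0.0474]
tool_rot: [3.134, -0.217, 0.001]
ft_force: [-0.3, 0.3, -0.3]
grip_width: 0.703
grip_force: 0.0
```

Call:
step_arm:
  targets:
    - [0, 0, 0, 0, 0, 0, 0.1]
    - [0, 0, 0, 0, 0, 0, 0.1]
    - [0, 0, 0, 0, 0, 0, 0.1]
    - [0, 0, 0, 0, 0, 0, 0.1]
    - [0, 0, 0, 0, 0, 0, 0.1]

```text
time: 21.85
position: [0.7081, 0.0506, 0.0471]
tool_rot: [3.134, -0.217, -0.0]
ft_force: [-0.3, -1.1, -1.0]
grip_width: 0.325
grip_force: 0.0
```

Call:
step_arm:
  targets:
    - [0, 0, 0, 0, 0, 0, 0.1]
    - [0, 0, 0, 0, 0, 0, 0.1]
    - [0, 0, 0, 0, 0, 0, 0.1]
    - [0, 0, 0, 0, 0, 0, 0.1]
    - [0, 0, 0, 0, 0, 0, 0.1]

```text
time: 22.27
position: [0.7084, 0.0498, 0.0475]
tool_rot: [3.133, -0.217, 0.001]
ft_force: [0.4, -1.9, 3.0]
grip_width: 0.18
grip_force: 20.0
```

Call:
step_arm:
  targets:
    - [0, 0, 0.4, 0, 0, 0, 0.1]
    - [0, 0, 0.6, 0, 0, 0, 0.1]
    - [0, 0, 0.6, 0, 0, 0, 0.1]
    - [0, 0, 0.6, 0, 0, 0, 0.1]
    - [0, 0, 0, 0, 0, 0, 0.1]

```text
time: 22.68
position: [0.7092, 0.0512, 0.071]
tool_rot: [-3.133, 0.216, -0.004]
ft_force: [0.6, 0.5, -0.9]
grip_width: 0.179
grip_force: 20.0
```

```bash
python3 - <<'E'
from h import *
s=ctrl.get_state();print(s['position'],s['grip_width']*87,s['ft_force'],s['torque'])
im,d=grab('scene'); imt,dt=grab('top')
save(np.hstack([im[150:290,70:210],imt[65:205,105:245]]),'p2.png',s=2.8)
E
```

```text
[0.70916017 0.05119292 0.07100572] 15.613468636786433 [ 0.61835348  0.54698231 -0.93445048] [ 0.07460527 -0.00412489  0.01874906]
```

View pics/p2.png

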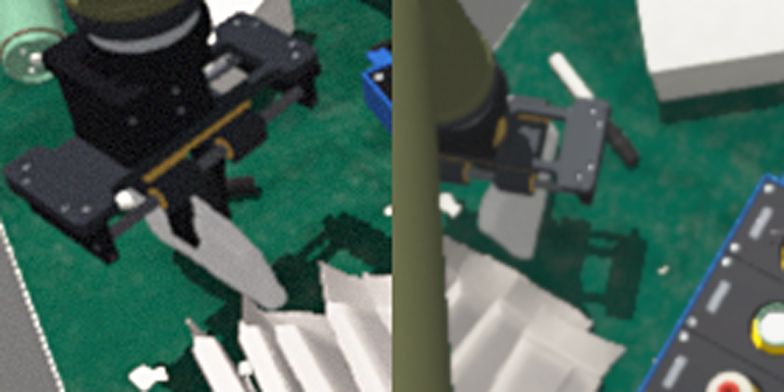

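```bash
cat > sec.py <<'E'
from h import *
def sec(cx,cy,yaw,zmin,ss=(-.05,-.035,.03,.045),names=('scene','top'),lim=.045):
    c,s=np.cos(np.radians(yaw)),np.sin(np.radians(yaw))
    for n in names:
        im,d=load(n); P=cloud(n,d).reshape(-1,3); C=im.reshape(-1,3); g=C.min(1)>70
        dx,dy=P[:,0]-cx,P[:,1]-cy; a=c*dx+s*dy; b=-s*dx+c*dy
        k=g&(abs(b)<lim)&(abs(a)<.08)&(P[:,2]>zmin)&(P[:,2]<.13)
        if k.any(): print(n,'a range',a[k].min().round(3),a[k].max().round(3),'z',np.percentile(P[k,2],[2,50,98]).round(3))
        for x in ss:
            m=k&(abs(a-x)<.01)
            print(n,x,[(round(z,2),b[m&(abs(P[:,2]-z)<.005)].min().round(3),b[m&(abs(P[:,2]-z)<.005)].max().round(3),int((m&(abs(P[:,2]-z)<.005)).sum())) for z in np.arange(.01,.13,.01) if (m&(abs(P[:,2]-z)<.005)).any()])
E
python3 -c "
from sec import *
sec(.709,.0512,172,.012)"
```

```text
scene a range -0.064 0.08 z [0.027 0.069 0.101]
scene -0.05 [(np.float64(0.03), np.float64(-0.006), np.float64(-0.004), 10), (np.float64(0.04), np.float64(-0.007), np.float64(-0.006), 11), (np.float64(0.05), np.float64(-0.009), np.float64(-0.007), 6), (np.float64(0.06), np.float64(-0.01), np.float64(-0.009), 5), (np.float64(0.07), np.float64(-0.013), np.float64(-0.011), 6), (np.float64(0.08), np.float64(-0.016), np.float64(-0.014), 7), (np.float64(0.09), np.float64(-0.017), np.float64(-0.015), 7)]
scene -0.035 [(np.float64(0.03), np.float64(-0.006), np.float64(-0.004), 12), (np.float64(0.04), np.float64(-0.008), np.float64(-0.005), 12), (np.float64(0.05), np.float64(-0.009), np.float64(-0.007), 11), (np.float64(0.06), np.float64(-0.011), np.float64(-0.009), 10), (np.float64(0.07), np.float64(-0.012), np.float64(-0.011), 10), (np.float64(0.08), np.float64(-0.015), np.float64(-0.012), 6), (np.float64(0.09), np.float64(-0.015), np.float64(-0.015), 3)]
scene 0.03 [(np.float64(0.03), np.float64(-0.006), np.float64(-0.004), 11), (np.float64(0.04), np.float64(-0.008), np.float64(-0.005), 8)
[... 1830 characters left out ...]
07), 16), (np.float64(0.09), np.float64(-0.011), np.float64(0.006), 23), (np.float64(0.1), np.float64(-0.016), np.float64(0.001), 46)]
top 0.045 [(np.float64(0.02), np.float64(0.012), np.float64(0.013), 5), (np.float64(0.03), np.float64(0.01), np.float64(0.013), 12), (np.float64(0.04), np.float64(0.01), np.float64(0.014), 16), (np.float64(0.05), np.float64(0.008), np.float64(0.01), 15), (np.float64(0.06), np.float64(0.006), np.float64(0.009), 18), (np.float64(0.07), np.float64(0.003), np.float64(0.007), 20), (np.float64(0.08), np.float64(0.001), np.float64(0.005), 20), (np.float64(0.09), np.float64(-0.014), np.float64(0.003), 33), (np.float64(0.1), np.float64(-0.016), np.float64(0.001), 45)]
```

The packet is lifted and held, with its underside at ~0.022. The film body leans slightly but is only ~21 mm wide over its lower 22 mm, which suits the 42 mm slot. I'll raise it above the nozzle, then carry it across and turn +71°.

Call:
step_arm:
  targets:
    - [0, 0, 1, 0, 0, 0, 0.1]
    - [0, 0, 2, 0, 0, 0, 0.1]
    - [0, 0, 3, 0, 0, 0, 0.1]
    - [0, 0, 3, 0, 0, 0, 0.1]
    - [0, 0, 2, 0, 0, 0, 0.1]

```text
time: 23.2
position: [0.709, 0.0509, 0.1828]
tool_rot: [-3.133, 0.217, -0.005]
ft_force: [0.8, -0.3, -1.4]
grip_width: 0.176
grip_force: 20.0
```

Call:
step_arm:
  targets:
    - [-0.5, -0.3, 1, 0, 0, 2, 0.1]
    - [-1, -0.6, 0, 0, 0, 4, 0.1]
    - [-1.5, -0.9, 0, 0, 0, 5, 0.1]
    - [-2, -1.2, 0, 0, 0, 5, 0.1]
    - [-2, -1.2, 0, 0, 0, 5, 0.1]

```text
time: 23.62
position: [0.6373, 0.0087, 0.1893]
tool_rot: [-3.12, -0.366, 0.0]
ft_force: [0.0, -0.2, -1.9]
grip_width: 0.181
grip_force: 20.0
```

Call:
step_arm:
  targets:
    - [-2, -1.2, 0, 0, 0, 5, 0.1]
    - [-2, -1.2, 0, 0, 0, 5, 0.1]
    - [-2, -1.2, 0, 0, 0, 5, 0.1]
    - [-2, -1.2, 0, 0, 0, 5, 0.1]
    - [-2, -1.2, 0, 0, 0, 5, 0.1]

```text
time: 24.03
position: [0.537, -0.0518, 0.1895]
tool_rot: [2.967, 1.032, 0.0]
ft_force: [-0.2, 0.3, -2.4]
grip_width: 0.18
grip_force: 20.0
```

Call:
step_arm:
  targets:
    - [-2, -1.2, 0, 0, 0, 5, 0.1]
    - [-2, -1.2, 0, 0, 0, 5, 0.1]
    - [-2, -1.2, 0, 0, 0, 5, 0.1]
    - [-2, -1.1, 0, 0, 0, 5, 0.1]
    - [-1.5, -0.9, 0, 0, 0, 5, 0.1]

```text
time: 24.45
position: [0.4414, -0.1082, 0.1895]
tool_rot: [2.674, 1.648, -0.001]
ft_force: [-0.1, -0.4, -1.1]
grip_width: 0.18
grip_force: 20.0
```

Call:
step_arm:
  targets:
    - [0, 0, 0, 0, 0, 0, 0.1]
    - [0, 0, 0, 0, 0, 0, 0.1]
    - [0, 0, 0, 0, 0, 0, 0.1]
    - [0, 0, 0, 0, 0, 0, 0.1]
    - [0, 0, 0, 0, 0, 0, 0.1]

```text
time: 24.87
position: [0.4438, -0.1066, 0.1892]
tool_rot: [-2.676, -1.645, -0.001]
ft_force: [-0.1, -0.4, -2.9]
grip_width: 0.179
grip_force: 20.0
```

Call:
step_arm:
  targets:
    - [0, 0, -1.5, 0, 0, 0, 0.1]
    - [0, 0, -2, 0, 0, 0, 0.1]
    - [0, 0, -2, 0, 0, 0, 0.1]
    - [0, 0, -1.5, 0, 0, 0, 0.1]
    - [0, 0, -1, 0, 0, 0, 0.1]

```text
time: 25.28
position: [0.4426, -0.1066, 0.1073]
tool_rot: [-2.675, -1.643, 0.002]
ft_force: [-0.4, 0.4, -2.0]
grip_width: 0.181
grip_force: 20.0
```

Call:
step_arm:
  targets:
    - [0, 0, 0, 0, 0, 0, 0.1]
    - [0, 0, 0, 0, 0, 0, 0.1]
    - [0, 0, 0, 0, 0, 0, 0.1]
    - [0, 0, 0, 0, 0, 0, 0.1]
    - [0, 0, 0, 0, 0, 0, 0.1]

```text
time: 25.7
position: [0.4439, -0.1076, 0.1101]
tool_rot: [2.676, 1.643, 0.002]
ft_force: [0.3, -0.5, -1.3]
grip_width: 0.176
grip_force: 20.0
```

```bash
python3 - <<'E'
from sec import *
s=ctrl.get_state();print(s['position'],s['tool_rot'])
im,d=grab('scene'); imt,dt=grab('top')
sec(.4438,-.1066,243,.042,ss=(-.05,-.03,.03,.05))
save(np.hstack([im[130:290,190:350],imt[140:300,120:280]]),'p3.png',s=2.45)
E
```

```text
[ 0.44393146 -0.1076219   0.1100746 ] [2.67598871e+00 1.64272629e+00 1.73648741e-03]
scene a range -0.067 0.046 z [0.067 0.094 0.129]
scene -0.05 [(np.float64(0.07), np.float64(-0.006), np.float64(-0.004), 21), (np.float64(0.08), np.float64(-0.008), np.float64(-0.005), 21), (np.float64(0.09), np.float64(-0.01), np.float64(-0.006), 25), (np.float64(0.1), np.float64(-0.012), np.float64(0.01), 22), (np.float64(0.11), np.float64(-0.013), np.float64(0.007), 23), (np.float64(0.12), np.float64(-0.016), np.float64(0.003), 24)]
scene -0.03 [(np.float64(0.07), np.float64(-0.006), np.float64(-0.003), 17), (np.float64(0.08), np.float64(-0.008), np.float64(-0.005), 20), (np.float64(0.09), np.float64(-0.009), np.float64(-0.007), 19), (np.float64(0.1), np.float64(-0.011), np.float64(-0.007), 24), (np.float64(0.11), np.float64(-0.013), np.float64(-0.009), 22), (np.float64(0.12), np.float64(-0.014), np.float64(-0.011), 17)]
scene 0.03 [(np.float64(0.07), np.float64(-0.006), np.float64(-0.004), 16), (np.float64(0.08), np.float64(-0.008), np.float64(-0.004), 19), (np.float64(0.09), np.float64(-0.01), n
[... 537 characters left out ...]
oat64(0.014), 6), (np.float64(0.09), np.float64(0.009), np.float64(0.011), 7), (np.float64(0.1), np.float64(0.008), np.float64(0.009), 5), (np.float64(0.11), np.float64(0.006), np.float64(0.007), 5), (np.float64(0.12), np.float64(0.003), np.float64(0.006), 6)]
top 0.05 [(np.float64(0.06), np.float64(0.013), np.float64(0.013), 1), (np.float64(0.07), np.float64(0.012), np.float64(0.013), 4), (np.float64(0.08), np.float64(0.008), np.float64(0.011), 8), (np.float64(0.09), np.float64(-0.0), np.float64(0.01), 8), (np.float64(0.1), np.float64(-0.003), np.float64(0.009), 10), (np.float64(0.11), np.float64(-0.001), np.float64(0.007), 10), (np.float64(0.12), np.float64(-0.006), np.float64(0.004), 12)]
```

View pics/p3.png

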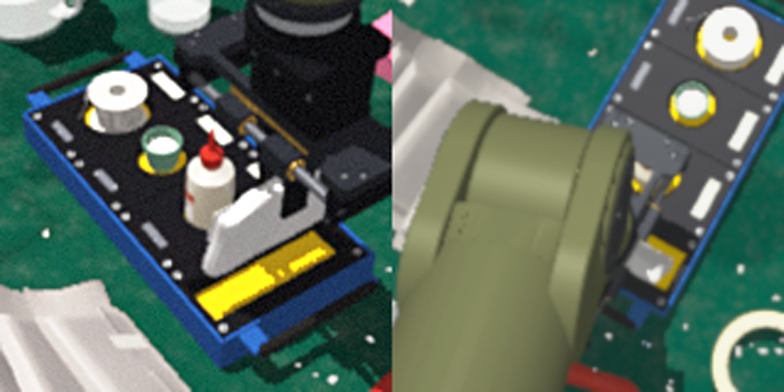

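The packet hangs parallel to the slot (bottle, cap and spool all in place), about 3 mm long toward the left side. I'll nudge it and lower slowly.

Call:
step_arm:
  targets:
    - [-0.1, -0.2, -0.8, 0, 0, 0, 0.1]
    - [0, 0, -0.8, 0, 0, 0, 0.1]
    - [0, 0, -0.6, 0, 0, 0, 0.1]
    - [0, 0, -0.5, 0, 0, 0, 0.1]
    - [0, 0, -0.4, 0, 0, 0, 0.1]

```text
time: 26.22
position: [0.4416, -0.1092, 0.077]
tool_rot: [-2.676, -1.643, 0.001]
ft_force: [1.2, -0.5, -2.1]
grip_width: 0.181
grip_force: 20.0
```

Call:
step_arm:
  targets:
    - [0, 0, -0.4, 0, 0, 0, 0.1]
    - [0, 0, -0.4, 0, 0, 0, 0.1]
    - [0, 0, -0.3, 0, 0, 0, 0.1]
    - [0, 0, 0, 0, 0, 0, 0.1]
    - [0, 0, 0, 0, 0, 0, 0.1]

```text
time: 26.63
position: [0.4421, -0.1094, 0.067]
tool_rot: [-2.677, -1.644, 0.0]
ft_force: [-0.8, 0.2, -1.3]
grip_width: 0.178
grip_force: 20.0
```

Call:
step_arm:
  targets:
    - [0, 0, -0.2, 0, 0, 0, 0.1]
    - [0, 0, -0.2, 0, 0, 0, 0.1]
    - [0, 0, -0.1, 0, 0, 0, 0.1]
    - [0, 0, 0, 0, 0, 0, 0.1]
    - [0, 0, 0, 0, 0, 0, 0.1]

```text
time: 27.05
position: [0.4421, -0.1094, 0.062]
tool_rot: [2.677, 1.644, -0.0]
ft_force: [-0.2, -0.1, -1.7]
grip_width: 0.184
grip_force: 20.0
```

Call:
step_arm:
  targets:
    - [0, 0, -0.1, 0, 0, 0, 0.1]
    - [0, 0, 0, 0, 0, 0, 0.1]
    - [0, 0, 0, 0, 0, 0, 0.1]
    - [0, 0, 0, 0, 0, 0, 0.1]
    - [0, 0, 0, 0, 0, 0, 0.1]

```text
time: 27.47
position: [0.4422, -0.1095, 0.0611]
tool_rot: [2.677, 1.644, 0.0]
ft_force: [0.6, 0.2, -1.3]
grip_width: 0.183
grip_force: 20.0
```

Call:
step_arm:
  targets:
    - [0, 0, -0.1, 0, 0, 0, 0.1]
    - [0, 0, -0.1, 0, 0, 0, 0.1]
    - [0, 0, 0, 0, 0, 0, 0.1]
    - [0, 0, 0, 0, 0, 0, 0.1]
    - [0, 0, 0, 0, 0, 0, 0.1]

```text
time: 27.88
position: [0.4423, -0.1095, 0.0594]
tool_rot: [2.677, 1.643, 0.0]
ft_force: [-0.2, 0.4, 2.2]
grip_width: 0.179
grip_force: 20.0
```

```bash
python3 - <<'E'
from sec import *
s=ctrl.get_state();print(s['position'],s['ft_force'])
im,d=grab('scene'); imt,dt=grab('top')
sec(.4438,-.1066,243,.02,ss=(-.05,.03),names=('scene',))
E
```

```text
[ 0.44230668 -0.10945547  0.05935762] [-0.18821469  0.41053435  2.16565391]
scene a range -0.075 0.047 z [0.021 0.056 0.09 ]
scene -0.05 [(np.float64(0.02), np.float64(-0.007), np.float64(0.025), 15), (np.float64(0.03), np.float64(-0.008), np.float64(0.029), 28), (np.float64(0.04), np.float64(-0.01), np.float64(0.01), 20), (np.float64(0.05), np.float64(-0.012), np.float64(0.008), 21), (np.float64(0.06), np.float64(-0.015), np.float64(0.007), 28), (np.float64(0.07), np.float64(-0.016), np.float64(0.004), 25), (np.float64(0.08), np.float64(-0.017), np.float64(0.003), 85), (np.float64(0.09), np.float64(-0.017), np.float64(-0.003), 19)]
scene 0.03 [(np.float64(0.02), np.float64(-0.006), np.float64(-0.005), 7), (np.float64(0.03), np.float64(-0.008), np.float64(-0.005), 15), (np.float64(0.04), np.float64(-0.01), np.float64(-0.007), 16), (np.float64(0.05), np.float64(-0.01), np.float64(-0.009), 6), (np.float64(0.06), np.float64(-0.011), np.float64(-0.011), 1), (np.float64(0.07), np.float64(-0.014), np.float64(-0.013), 2), (np.float64(0.08), np.float64(-0.015), np.float64(-0.013), 6), (np.float64(0.09), np.float64(-0.015), np.float64(-0.012), 2)]
```

The packet is on the floor of the slot (about 4 N of contact). I'll release it gently, then rise.

Call:
step_arm:
  targets:
    - [0, 0, 0, 0, 0, 0, 0.22]
    - [0, 0, 0, 0, 0, 0, 0.26]
    - [0, 0, 0, 0, 0, 0, 0.3]
    - [0, 0, 0, 0, 0, 0, 0.34]
    - [0, 0, 0, 0, 0, 0, 0.38]

```text
time: 28.4
position: [0.442, -0.1094, 0.0589]
tool_rot: [-2.677, -1.644, 0.0]
ft_force: [-1.0, 0.3, -0.2]
grip_width: 0.346
grip_force: 0.1
```

Call:
step_arm:
  targets:
    - [0, 0, 0, 0, 0, 0, 0.42]
    - [0, 0, 0, 0, 0, 0, 0.46]
    - [0, 0, 0, 0, 0, 0, 0.5]
    - [0, 0, 0, 0, 0, 0, 0.55]
    - [0, 0, 0, 0, 0, 0, 0.55]

```text
time: 28.82
position: [0.4423, -0.1095, 0.0592]
tool_rot: [2.677, 1.643, 0.0]
ft_force: [0.2, -0.1, -0.0]
grip_width: 0.532
grip_force: 0.0
```

Call:
step_arm:
  targets:
    - [0, 0, 0.5, 0, 0, 0, 0.55]
    - [0, 0, 1, 0, 0, 0, 0.55]
    - [0, 0, 2, 0, 0, 0, 0.55]
    - [0, 0, 3, 0, 0, 0, 0.55]
    - [0, 0, 3, 0, 0, 0, 0.55]

```text
time: 29.23
position: [0.4417, -0.1091, 0.1556]
tool_rot: [-2.676, -1.644, 0.0]
ft_force: [1.2, -0.0, 0.1]
grip_width: 0.551
grip_force: 0.0
```

Call:
step_arm:
  targets:
    - [0, -1, 3, 0, 0, 0, 0.55]
    - [0, -3, 0, 0, 0, 0, 0.55]
    - [0, -4, 0, 0, 0, 0, 0.55]
    - [0, -4, 0, 0, 0, 0, 0.55]
    - [0, -4, 0, 0, 0, 0, 0.55]

```text
time: 29.65
position: [0.4424, -0.2712, 0.1858]
tool_rot: [2.674, 1.643, 0.001]
ft_force: [0.2, 0.4, -0.4]
grip_width: 0.548
grip_force: 0.0
```

Call:
step_arm:
  targets:
    - [0, -4, 0, 0, 0, 0, 0.55]
    - [0, -4, 0, 0, 0, 0, 0.55]
    - [0, -3, 0, 0, 0, 0, 0.55]
    - [0, 0, 0, 0, 0, 0, 0.55]
    - [0, 0, 0, 0, 0, 0, 0.55]

```text
time: 30.07
position: [0.4414, -0.3815, 0.1845]
tool_rot: [2.681, 1.638, 0.001]
ft_force: [0.2, 0.8, -0.4]
grip_width: 0.553
grip_force: 0.0
```

```bash
python3 - <<'E'
from sec import *
s=ctrl.get_state();print(s['position'],s['ft_force'])
im,d=grab('scene'); imt,dt=grab('top')
sec(.4464,-.108,243,.02,ss=(-.05,0,.05))
save(np.hstack([im[90:280,160:350],imt[90:280,150:340]]),'f.png',s=2.1)
E
```

```text
[ 0.44135756 -0.38145842  0.18449937] [ 0.22024567  0.84353221 -0.37599477]
scene a range -0.075 0.076 z [0.022 0.068 0.086]
scene -0.05 [(np.float64(0.02), np.float64(-0.011), np.float64(-0.009), 6), (np.float64(0.03), np.float64(-0.015), np.float64(-0.011), 15), (np.float64(0.04), np.float64(-0.019), np.float64(-0.015), 9), (np.float64(0.05), np.float64(-0.023), np.float64(-0.001), 17), (np.float64(0.06), np.float64(-0.028), np.float64(-0.005), 18), (np.float64(0.07), np.float64(-0.031), np.float64(-0.009), 27), (np.float64(0.08), np.float64(-0.032), np.float64(-0.013), 87)]
scene 0 [(np.float64(0.02), np.float64(-0.012), np.float64(0.022), 8), (np.float64(0.03), np.float64(-0.014), np.float64(0.023), 28), (np.float64(0.04), np.float64(-0.017), np.float64(-0.014), 8), (np.float64(0.05), np.float64(-0.02), np.float64(-0.018), 7), (np.float64(0.06), np.float64(-0.024), np.float64(-0.021), 16), (np.float64(0.07), np.float64(-0.027), np.float64(-0.024), 16), (np.float64(0.08), np.float64(-0.028), np.float64(-0.014), 47), (np.float64(0.09), np.float64(-0.028), np.float64(-0.016), 23)]
s
[... 1337 characters left out ...]
float64(0.07), np.float64(-0.009), np.float64(-0.005), 15), (np.float64(0.08), np.float64(-0.027), np.float64(-0.009), 55), (np.float64(0.09), np.float64(-0.027), np.float64(-0.014), 17)]
top 0.05 [(np.float64(0.02), np.float64(0.006), np.float64(0.008), 6), (np.float64(0.03), np.float64(-0.035), np.float64(0.044), 69), (np.float64(0.04), np.float64(-0.002), np.float64(0.045), 18), (np.float64(0.05), np.float64(-0.007), np.float64(-0.0), 14), (np.float64(0.06), np.float64(-0.011), np.float64(-0.003), 20), (np.float64(0.07), np.float64(-0.015), np.float64(-0.01), 15), (np.float64(0.08), np.float64(-0.031), np.float64(-0.013), 65), (np.float64(0.09), np.float64(-0.025), np.float64(-0.018), 5)]
```

View pics/f.png

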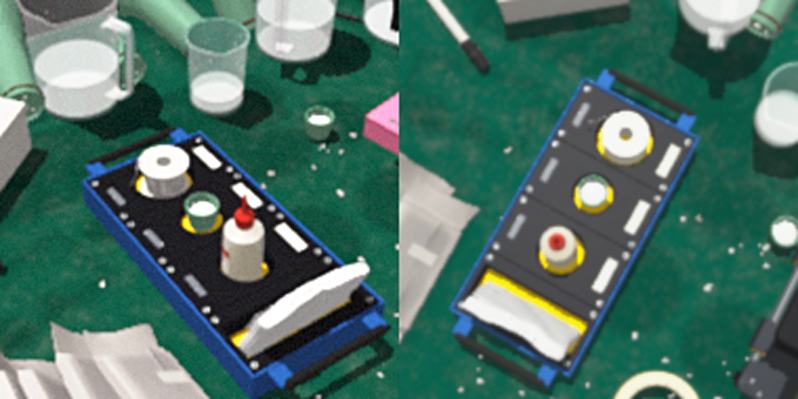

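All four items are seated. The packet stands on its long edge with the same slant it had on the table and touches neither slot wall. The beaker is untouched, so I'm handing the job in.

```bash
python3 -c "
from bench import ctrl
print(ctrl.close_job())"
```

```text
the job is handed in; nothing more can be done
None
```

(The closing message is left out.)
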